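# Pair the punches with the bench forming jigs

### The arm

A 6-joint arm with a two-finger parallel gripper is mounted at the origin on a cart in front of the work surface, level with it; the furniture and walls round the work are solid. World frame = base frame: x ahead of the robot, y to its left, z up, the work surface at z = 0. Lengths are in m, angles in rad, forces in N, time in s.
With the tool pointing down it reaches from about 0.275 to 0.85 m from the base axis. Payload 5.2 kg.
Tool frame: the origin (TCP) lies midway between the tips of the shut fingers; the grasp point (between the pads) lies 19 mm behind it; z points along the fingers, y is the line along which they close (so a half turn about z gives the same grasp; the last joint's range is limited). The gripper opens to 85 mm and grips with 20 to 120 N. Pads are 22 mm wide; open, the fingers measure 114 mm over their backs; the gripper's body (76 mm by 85 mm) begins 54 mm behind the grasp point. The pads swing forward as they close: fully open they stand 13 mm farther back than shut.
Start: joints at [-1.475, 0.259, 1.535, -0, 1.348, -0.203], TCP at [0.162, -0.526, 0.199] pointing down, gripper open.
Joint ranges: [-3.14, 3.14], [-0.91, 2.08], [0.19, 2.58], [-1.22, 4.36], [0.22, 2.71], [-3.12, 3.12]. Speed limits (rad/s): [2.57, 2.57, 3.14, 3.14, 3.14, 3.14].

### API

Orientations are given as a unit quaternion [w, x, y, z].
In Python, from cell import r, vision, order gives the robot as it stands.
- The arm moves only by the tool carry_out, never from a script. Its argument "commands" is a list of rows, each a list of 3 entries, a list of its own where there are three numbers: the shift along the tool's x, y, z in mm, then the turn, a rotation vector about the tool's x, y, z in degrees, then the opening, from 0 (shut) to 1 (fully open). In form: [[[dx, dy, dz], [wx, wy, wz], grip], ...]. A call has 1 to 20 rows; each row is the pose to reach, as a shift and turn from the pose commanded when the call began, along the tool's axes at that moment; what a row does not reach only later rows make up. A row lasts 1/12 s, in which the tool goes at most 41.7 mm and 7.16 degrees, less where a joint would pass 70% of its speed; a pose out of reach is approached as far as the arm can. A call with a gripper value outside its range is refused whole. The fingers move at their own pace and stop on an object; "squeeze" is the grip in N (left out, the last holds). Time passes only in rows, so rows that repeat a pose let the fingers close. It gives the time, the measured TCP pose, the force, the opening and the grip force at its end, in the units of the state.
- r.read_state(): the state, without advancing time (a new reading comes with each control period).
- vision.snapshot(name): name is "scene" or "top" or "wrist"; returns a dict with "frame" (420x560x3 uint8, red, green, blue), "z_map" (420x560 float32, m along the optical axis (not along the pixel's ray), 0 where there is no reading), "intrinsics" (3x3 intrinsics, pixels), "rvec" (rotation vector, rad) and "tvec" (3), from world to camera coordinates, as OpenCV has them. Camera axes: x right, y down, z forward; pixel columns grow to the right and rows downward; lengths in m; the calibration is good to about 2 mm. A picture is of the moment at which its call begins.
- order.close_job(): hands the job in; it is judged then, once.
The state is a dict: "clock": time; "qpos": joint angles; "qvel": joint speeds; "joint_torque": joint torques, N m; "tool_pos": TCP position; "orientation": TCP orientation; "force": force on the tool from outside, world axes, zero at the start; "torque": the same for the moment, N m; "gripper_width": finger opening in m; "finger_force": force on a finger pad.
Only numpy, scipy, OpenCV 4.12 (cv2) and the standard library are available. Lean on these libraries where they do the work, as an engineer would, in place of code of your own. Each camera call takes 0.05 s, during which the arm holds its last target. There are 200 camera calls.

### The job

The two bench forming jigs were stripped for cleaning, and their punches lie loose in front of them. Find the punch whose nose matches each jig's die and slide it onto the tee rail of that jig's ram, nose towards the die, fully home against the stop so that the spring detent holds it; then push the ram in until the nose beds in its sprung die and stays resting against it. The faces are polished and nobody noted how deep the dies are set, so feel for the contact and never force a punch. Leave the odd square-nosed punch and everything else on the bench where it lies.

Things in the scene. Friction and masses are not known exactly. Their poses are not given: they have to be found in the camera images.
- v_punch: Loose steel punch, 0.3 kg, V nose (in plan a triangle 24 wide, 18 mm deep). Origin: centre of its underside; x to the nose, z up. Block 32 (x) x 46 (y) x 34 mm high; grip its flat ends (y = +-23 mm) above z = 14. Foot: C-channel open at both y ends, 22 mm wide inside, roof at z = 10 with a cross groove at y = 0, lips 3.5 mm thick with a 13 mm slot; mouths flared 1.2 mm a side, roof 3.5 mm
- round_punch: Loose steel punch, 0.3 kg, half-round nose (in plan, radius 12 mm). Origin: centre of its underside; x to the nose, z up. Block 32 (x) x 46 (y) x 34 mm high; grip its flat ends (y = +-23 mm) above z = 14. Foot: C-channel open at both y ends, 22 mm wide inside, roof at z = 10 with a cross groove at y = 0, lips 3.5 mm thick with a 13 mm slot; mouths flared 1.2 mm a side, roof 3.5 mm
- square_punch: The odd punch, with a square nose 24 mm wide and 12 mm deep; otherwise like the two others. It belongs to another jig: no die here matches it. Origin: centre of its underside; x to the nose
- v_jig: Fixed forming jig, grey base x -98 to 84, y -44 to 44, 10 mm thick. Origin: on the bench, under the seat when the ram reads 0; x from ram to die, z up. A dark ram (deck z = 24 mm) slides along x between guide bars at y = +-38 mm, 20.5 mm high. Nothing hangs over it; its tallest part is the die, 59 mm
- v_die: Die holder of that jig; its own pose is the jig's. It carries the die block (y +-26, top z = 59 mm, 24 mm long, bright), with a V cavity 25 mm wide, 18 mm deep facing -x at y = 0, mouth at x = 17 mm, give or take 7 mm: a depth screw sets it, not reported. The block floats on springs: it gives from 2 N, 3.5 mm at 4 N, then bottoms hard
- v_rail_end (a point): Free (-y) end of the tee rail that crosses the ram along y, at the head's top, 32 mm from the seat; axes as the jig's. Head 20 mm wide, 5 mm thick, top 35 mm over the bench; stem 10 mm wide, 6 mm high. The last 7 mm taper by 1.6 mm a side, 1.3 mm top and bottom. A punch goes on here, moving to +y, until a stop (9.5 mm above the deck) meets its foot
- v_seat (a point): Where the V punch's origin lies when home against the stop (within 1 mm); rides with the ram, axes as the jig's, 25 mm above the bench. On the rail a punch has 1 mm of play either way in x and can lift 1.5 mm. An upright push plate, 40 mm wide (y), top 54 mm above the bench, stands on the ram at x = -46 to -39 mm from here
- v_ram (a joint): V jig's ram, m, along the jig's -x; positive = drawn back to the robot, at most 0.046. Starts 0.035 to 0.043; slides against about 6 N of friction and stays where it is left, so it holds the nose against the sprung die. The nose meets the die somewhere between 0.009 and -0.009, depending on the die's setting; the ram itself runs to -0.016
- v_detent (a joint): Spring roller of the V jig's detent in the rail's top at the seat: 0 = up (2 mm above the rail), about -0.002 under a punch's roof. It springs up into the roof's groove when the punch is home. Passing it takes a push of some 8 to 12 N, pulling off again about 12 N
- v_tip (a point): Foremost point of the V punch's nose, 23 mm above the punch's underside
- round_jig: Fixed forming jig, grey base x -98 to 84, y -44 to 44, 10 mm thick. Origin: on the bench, under the seat when the ram reads 0; x from ram to die, z up. A dark ram (deck z = 24 mm) slides along x between guide bars at y = +-38 mm, 20.5 mm high. Nothing hangs over it; its tallest part is the die, 59 mm
- round_die: Die holder of that jig; its own pose is the jig's. It carries the die block (y +-26, top z = 59 mm, 24 mm long, bright), with a half-round cavity of radius 12.7 mm facing -x at y = 0, mouth at x = 17 mm, give or take 7 mm: a depth screw sets it, not reported. The block floats on springs: it gives from 2 N, 3.5 mm at 4 N, then bottoms hard
- round_rail_end (a point): Free (-y) end of the tee rail that crosses the ram along y, at the head's top, 32 mm from the seat; axes as the jig's. Head 20 mm wide, 5 mm thick, top 35 mm over the bench; stem 10 mm wide, 6 mm high. The last 7 mm taper by 1.6 mm a side, 1.3 mm top and bottom. A punch goes on here, moving to +y, until a stop (9.5 mm above the deck) meets its foot
- round_seat (a point): Where the half-round punch's origin lies when home against the stop (within 1 mm); rides with the ram, axes as the jig's, 25 mm above the bench. On the rail a punch has 1 mm of play either way in x and can lift 1.5 mm. An upright push plate, 40 mm wide (y), top 54 mm above the bench, stands on the ram at x = -46 to -39 mm from here
- round_ram (a joint): half-round jig's ram, m, along the jig's -x; positive = drawn back to the robot, at most 0.046. Starts 0.035 to 0.043; slides against about 6 N of friction and stays where it is left, so it holds the nose against the sprung die. The nose meets the die somewhere between 0.009 and -0.009, depending on the die's setting; the ram itself runs to -0.016
- round_detent (a joint): Spring roller of the half-round jig's detent in the rail's top at the seat: 0 = up (2 mm above the rail), about -0.002 under a punch's roof. It springs up into the roof's groove when the punch is home. Passing it takes a push of some 8 to 12 N, pulling off again about 12 N
- round_tip (a point): Foremost point of the half-round punch's nose, 23 mm above the punch's underside
- bench_block: Bystander: polished steel bench block, 70x70x16 mm, lying loose on the bench.
- needle_file: Bystander: needle file with a green handle, 155 mm long, lying loose on the bench.
- chasing_hammer: Bystander: chasing hammer, 229 mm long, lying loose on the bench.
- marker_pen: Bystander: marker pen, 135 mm long, lying loose on the bench.
- ring_clamp: Bystander: wooden ring clamp, 150 mm long, lying loose on the bench.
- charcoal_block: Bystander: charcoal block, 57x100x33 mm, lying loose on the bench.
- loupe: Bystander: loupe, 57 mm long, lying loose on the bench.
Things that resemble listed ones, but are neither listed nor needed, are in the scene too. Leave any blue or purple look-alike of the round_punch alone. What is shaped like the v_punch but red is not meant.

How it is judged:
At the end, for the whole second after the job is handed in: V punch on the V jig, half-round punch on the half-round jig: nose to the die, upright, within 3 mm (x) and 2.5 mm (y, z) of the seat and 0.07 rad of square, detent roller up within 1.2 mm, nose still resting on its die with over 0.8 N, all at rest and let go (x of v_punch in the frame of v_seat between -0.003 and 0.003 m and y of v_punch in the frame of v_seat between -0.0025 and 0.0025 m and z of v_punch in the frame of v_seat between -0.0025 and 0.0025 m and x of v_tip in the frame of v_seat above 0.02 m and angle between the x axis of v_punch and the x axis of v_seat, either way round below 0.07 rad and angle between each of v_punch, round_punch's own z axis and vertical below 0.06 rad and value of joint each of v_detent, round_detent above -0.0012 m and contact force between v_punch and v_die above 0.8 N and linear speed of each of v_punch, round_punch below 0.01 m/s and x of round_punch in the frame of round_seat between -0.003 and 0.003 m and y of round_punch in the frame of round_seat between -0.0025 and 0.0025 m and z of round_punch in the frame of round_seat between -0.0025 and 0.0025 m and x of round_tip in the frame of round_seat above 0.02 m and angle between the x axis of round_punch and the x axis of round_seat, either way round below 0.07 rad and contact force between round_punch and round_die above 0.8 N); the robot touches nothing.
It fails at once if a punch is pressed on a die with more than 30 N (contact force between any of v_punch, round_punch, square_punch and v_die above 30 N or contact force between any of v_punch, round_punch, square_punch and round_die above 30 N).
It fails at once if a punch is forced against a jig, its rail or stop with 80 N or more in all (contact force between any of v_punch, round_punch, square_punch and v_jig above 80 N or contact force between any of v_punch, round_punch, square_punch and round_jig above 80 N).
It fails at once if the square-nosed punch is moved by more than 25 mm (distance of square_punch from where it was at the start of the episode above 0.025 m).
It fails at once if a bystander is moved by more than 30 mm (distance of any of bench_block, needle_file, chasing_hammer, marker_pen, ring_clamp, charcoal_block, loupe from where it was at the start of the episode above 0.03 m).
It also fails if it takes over 59 s, if anything falls off the work surface, if the arm or the gripper's body presses on something with over 40 N, if the wrist force passes 120 N, or if a joint passes its speed limit or range.

## Working session

There is one attempt and no reset: what is moved stays moved. The work goes in short steps, Python scripts to look and compute and a tool call to move; the robot and the scene stay as the last step left them, time stands still between calls to the robot, and variables do not carry over. Pictures are saved under pics/ and viewed, at most 10 in all, crops included, and the job is handed in when it is done.

Besides the shell and the picture viewer there is one more tool, called as a command line: name --argument value ..., lists and objects as JSON in quotes. carry_out: Moves the arm, as the interface text tells. Its arguments: {"type":"object","properties":{"commands":{"type":"array","items":{"type":"array"}},"squeeze":{"type":"number"}},"required":["commands"]}

```bash
mkdir -p pics; ls
cat > h.py <<'E'
import numpy as np, cv2
from cell import r, vision, order
def snap(n):
    s=vision.snapshot(n); np.savez(''+n+'.npz',**s); return s
def load(n): return dict(np.load(''+n+'.npz'))
def cloud(s):
    z=s['z_map'];K=s['intrinsics'];h,w=z.shape
    u,v=np.meshgrid(np.arange(w),np.arange(h))
    P=np.stack([(u-K[0,2])*z/K[0,0],(v-K[1,2])*z/K[1,1],z],-1)
    R=cv2.Rodrigues(np.array(s['rvec'],float))[0]
    W=(P-np.array(s['tvec']).ravel())@R; W[z==0]=np.nan
    return W
E
python3 - <<'E'
from h import *
ims=[]
for n in ('top','scene'):
    s=snap(n); ims.append(s['frame'])
    cv2.imwrite(f'pics/{n}0.png',cv2.resize(s['frame'][...,::-1],(800,600),interpolation=cv2.INTER_CUBIC))
    R=cv2.Rodrigues(s['rvec'])[0]; print(n,-R.T@s['tvec'].ravel(),R[2],s['intrinsics'][0,0])
print(r.read_state())
E
```

```text
pics
top [ 0.40034815 -0.01699394  1.15036999] [ 0.10899379  0.00605051 -0.99402402] 465.09658797063736
scene [-0.21648773  0.36565411  0.88171024] [ 0.62542238 -0.33639938 -0.70404709] 468.488408949865
{'clock': 0.1, 'qpos': array([-1.47480365e+00,  2.59283616e-01,  1.53596531e+00,  1.66755690e-05,
        1.34802227e+00, -2.02770516e-01]), 'qvel': array([-0.00113022, -0.00321267, -0.00223953, -0.00097169,  0.00033024,
       -0.00055693]), 'joint_torque': array([ 1.22306996e-03, -4.46974826e+01, -2.91245592e+01, -5.22800965e-04,
        6.22531414e-03,  3.80447929e-06]), 'tool_pos': array([ 0.16187848, -0.52508504,  0.19825396]), 'orientation': array([-8.37641846e-04,  9.88863229e-01,  1.48824762e-01,  5.29051288e-05]), 'force': array([ 0.11747276, -0.19187303,  0.34035411]), 'torque': array([-0.01672174,  0.04135636,  0.04441469]), 'finger_force': 0.0, 'gripper_width': 0.08521602223071667}
```

View pics/top0.png

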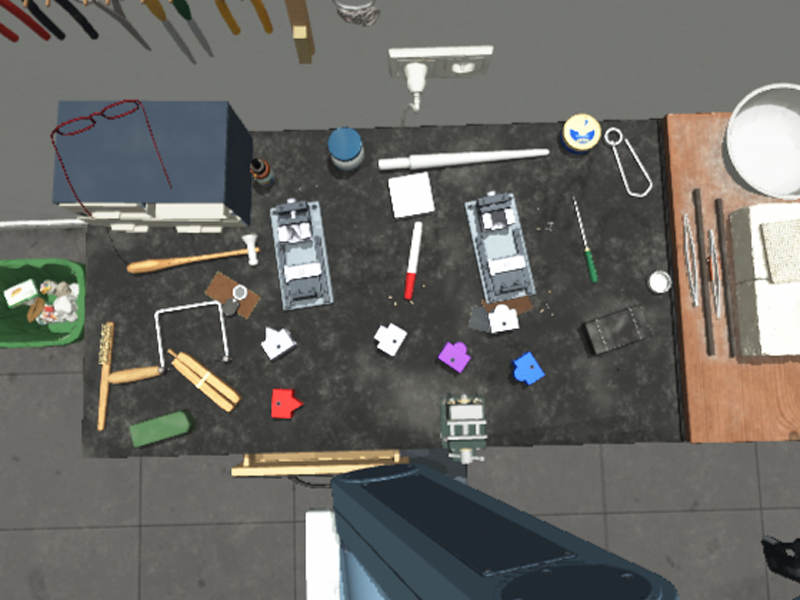

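View pics/scene0.png

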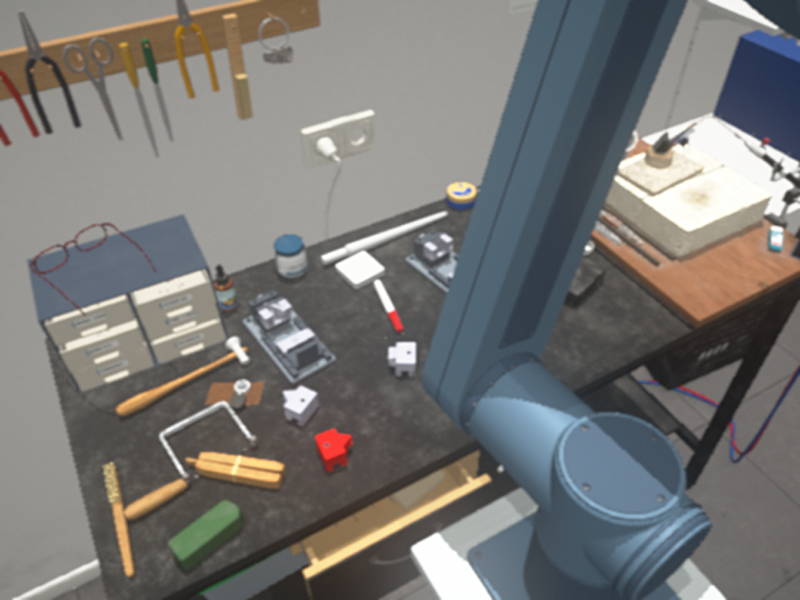

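Scene: grey candidate punches in the top view are at (278,344), (391,339) and (502,319). Look-alikes are red (287,404), purple (455,357) and blue (528,369). The jigs are at (300,255) and (500,245). Next I take a close crop of the noses and dies.

```bash
cat > crop.py <<'E'
from h import *
s=load('top');f=s['frame'];W=cloud(s)
t=[]
for (u,v) in [(278,344),(391,339),(502,319),(292,222),(492,215),(515,285)]:
    a,b=int(u*.7),int(v*.7); t.append(cv2.resize(f[b-22:b+22,a-22:a+22,::-1],(264,264),interpolation=cv2.INTER_CUBIC))
cv2.imwrite('pics/crop0.png',np.vstack([np.hstack(t[:3]),np.hstack(t[3:])]))
for (u,v) in [(278,344),(391,339),(502,319)]:
    a,b=int(u*.7),int(v*.7)
    P=W[b-22:b+22,a-22:a+22].reshape(-1,3); P=P[(P[:,2]>.028)&(P[:,2]<.042)]
    print(len(P),np.median(P,0),cv2.minAreaRect((P[:,:2]*1000).astype(np.float32)))
for (u,v) in [(300,255),(500,245)]:
    a,b=int(u*.7),int(v*.7)
    P=W[b-50:b+50,a-30:a+30].reshape(-1,3); 
    for lo,hi in ((.006,.014),(.05,.064),(.028,.038),(.046,.057)):
        Q=P[(P[:,2]>lo)&(P[:,2]<hi)]; print(lo,len(Q),np.median(Q,0),cv2.minAreaRect((Q[:,:2]*1000).astype(np.float32)))
print('bench z',np.nanmedian(W[200:300,150:400,2]))
E
python3 crop.py
```

```text
303 [0.43302219 0.19992292 0.03451359] ((438.63226318359375, 201.36622619628906), (49.22121047973633, 45.85440444946289), 31.408184051513672)
305 [0.43629054 0.00667405 0.03455919] ((436.00091552734375, 9.512910842895508), (43.884490966796875, 45.544647216796875), 57.680877685546875)
311 [ 0.46235509 -0.18252703  0.03460996] ((477.4488525390625, -186.8489532470703), (50.35279083251953, 77.70008087158203), 81.39757537841797)
0.006 918 [0.59086043 0.15140979 0.01046138] ((597.4617919921875, 160.93971252441406), (147.83763122558594, 232.77456665039062), 88.84379577636719)
0.05 409 [0.62266869 0.16221606 0.05685731] ((587.5907592773438, 159.19259643554688), (162.73947143554688, 52.66560363769531), 7.114624977111816)
0.028 292 [0.55532697 0.15731829 0.0345507 ] ((612.7643432617188, 165.7165069580078), (216.1382293701172, 68.55999755859375), 13.310283660888672)
0.046 300 [0.63740233 0.16221437 0.05254855] ((590.6092529296875, 159.49008178710938), (168.9312744140625, 52.611324310302734), 7.294112682342529)
0.006 1049 [ 0.59280127 -0.18396312  0.0103557 ] ((590.8699951171875, -188.59439086914062), (236.15281677246094, 141.7483367919922), 0.672764003276825)
0.05 409 [ 0.63562458 -0.17950351  0.05669192] ((591.64404296875, -185.89111328125), (168.0686798095703, 52.49909591674805), 10.030508995056152)
0.028 362 [ 0.55084419 -0.18531888  0.0348348 ] ((571.4873657226562, -188.66033935546875), (206.28477478027344, 70.59888458251953), 3.9770309925079346)
0.046 290 [ 0.65096079 -0.17931217  0.05216517] ((593.187255859375, -185.57357788085938), (171.2056427001953, 52.5413703918457), 9.991592407226562)
bench z 0.0008749735688491462
```

View pics/crop0.png

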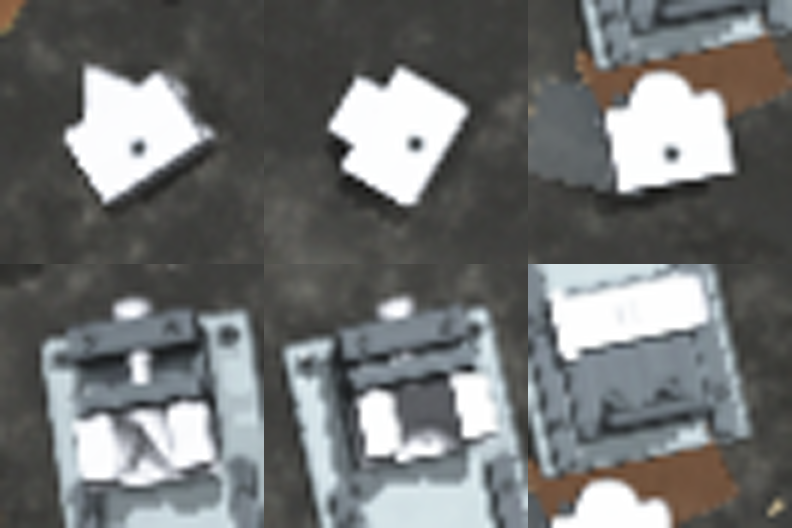

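Noses: left is V at (278,344), middle is square, and right is half-round at (502,319). The left jig has the V die. The right one looks half-round (dark cavity), which I'll confirm from close by. Next: the move helper, the template fit, and the first approach to the round punch.

```bash
cat >> h.py <<'E'
from scipy.optimize import minimize
from scipy.spatial.transform import Rotation as Rn
th=np.linspace(np.pi/2,-np.pi/2,13)
B=[(16,-23),(-16,-23),(-16,23),(16,23)]
T={'round':B+[(16+12*np.cos(a),12*np.sin(a)) for a in th],
   'v':B+[(16,12),(34,0),(16,-12)],
   'base':[(-98,-44),(84,-44),(84,44),(-98,44)],
   'plate':[(-3.5,-20),(3.5,-20),(3.5,20),(-3.5,20)],
   'dieblk':[(-12,-26),(12,-26),(12,26),(-12,26)]}
def fit(s,name,x0,zt,lo,hi,R=60):
    """pose (x,y mm,yaw deg) of outline at height zt, x0 initial"""
    W=cloud(s)*1000; z=W[...,2]
    t=np.array(T[name],float); K=s['intrinsics']
    m=((z>lo)&(z<hi)&(np.hypot(W[...,0]-x0[0],W[...,1]-x0[1])<R)).astype(np.float32)
    S=4
    def poly(p):
        a=np.deg2rad(p[2]); q=t@np.array([[np.cos(a),np.sin(a)],[-np.sin(a),np.cos(a)]])+p[:2]
        q=np.c_[q,np.full(len(q),zt)]/1000
        uv=cv2.projectPoints(q,s['rvec'],s['tvec'],K,None)[0][:,0]
        im=np.zeros((m.shape[0]*S,m.shape[1]*S),np.uint8)
        cv2.fillPoly(im,[np.round(((uv+.5)*S-.5)*16).astype(np.int32)],255,shift=4)
        return cv2.resize(im,m.shape[::-1],interpolation=cv2.INTER_AREA)/255.
    c=lambda p:np.abs(poly(p)-m).sum()
    best=min((minimize(c,[x0[0],x0[1],x0[2]+d],method='Nelder-Mead',options=dict(initial_simplex=[[x0[0]+i,x0[1]+j,x0[2]+d+k] for i,j,k in((0,0,0),(6,0,0),(0,6,0),(0,0,8))])) for d in (-12,0,12)),key=lambda o:o.fun)
    return np.round(best.x,2),round(best.fun/m.sum(),3),int(m.sum())
def go(x,y,z,yaw):
    """shift (mm) in tool axes, turn deg about tool z, to TCP target mm / tool-x yaw deg"""
    st=r.read_state(); w,a,b,c=st['orientation']; R=Rn.from_quat([a,b,c,w])
    d=R.inv().apply(np.array([x,y,z])-st['tool_pos']*1000)
    Rt=Rn.from_euler('z',yaw,degrees=True)*Rn.from_euler('x',180,degrees=True)
    rv=(R.inv()*Rt).as_rotvec(degrees=True)
    print('shift',np.round(d,2),'turn',np.round(rv,2),'pos',np.round(st['tool_pos']*1000,1),'t',st['clock'])
def state():
    st=r.read_state(); X=Rn.from_quat(np.roll(st['orientation'],-1)).as_matrix()[:,0]
    print('t',st['clock'],np.round(st['tool_pos']*1000,2),'yaw',round(np.degrees(np.arctan2(X[1],X[0])),2),'F',np.round(st['force'],2),'w',round(st['gripper_width']*1000,1),round(st['finger_force'],1))
E
python3 - <<'E'
from h import *
s=load('top')
print(fit(s,'round',[462,-183,8],34,30,42,50)); print(fit(s,'v',[433,200,45],34,30,42,50))
for x0 in ([590,152,7],[590,-185,10]): print(fit(s,'base',x0,10,6,70,112))
go(450,-180,260,10)
E
```

```text
(array([ 459.3 , -183.66,    8.61]), np.float64(0.097), 295)
(array([431.14, 197.22,  32.28]), np.float64(0.079), 293)
(array([592.24, 159.3 ,   7.09]), np.float64(0.122), 2786)
(array([ 594.59, -184.96,    9.76]), np.float64(0.077), 2655)
shift [ 376.95 -245.1   -61.21] turn [-0.1  -0.01  7.12] pos [ 161.9 -525.1  198.3] t 0.1
```

carry_out --commands '[[[377,-245,-61],[0,0,7.1],1],[[377,-245,-61],[0,0,7.1],1],[[377,-245,-61],[0,0,7.1],1],[[377,-245,-61],[0,0,7.1],1],[[377,-245,-61],[0,0,7.1],1],[[377,-245,-61],[0,0,7.1],1],[[377,-245,-61],[0,0,7.1],1],[[377,-245,-61],[0,0,7.1],1],[[377,-245,-61],[0,0,7.1],1],[[377,-245,-61],[0,0,7.1],1],[[377,-245,-61],[0,0,7.1],1],[[377,-245,-61],[0,0,7.1],1],[[377,-245,-61],[0,0,7.1],1],[[377,-245,-61],[0,0,7.1],1]]'

```text
clock: 1.27
tool_pos: [0.4497, -0.1804, 0.2595]
orientation: [-0.0, 0.996, 0.088, -0.001]
force: [0.4, -0.2, 0.3]
gripper_width: 0.0856
finger_force: 0.0
```

Run:
```python
from h import *
state(); s=snap('wrist'); cv2.imwrite('pics/w1.png',s['frame'][...,::-1])
W=cloud(s); R=cv2.Rodrigues(s['rvec'])[0]; print('cam',-R.T@s['tvec'].ravel(),R[2])
print(W[[0,0,-1,-1,210],[0,-1,0,-1,280]])
print(fit(s,'round',[459,-183.6,8.6],34,30,40,42))
print(fit(s,'base',[594,-185,9.7],10,6,70,112))
```

```text
t 1.2667 [ 449.68 -180.43  259.5 ] yaw 10.08 F [ 0.37 -0.17  0.34] w 85.6 0.0
cam [ 0.52268369 -0.16665947  0.43391   ] [-0.28652446 -0.05051181 -0.95674045]
[[ 5.70385950e-01  1.23254900e-01  2.00360797e-02]
 [ 6.76831681e-01 -4.48724113e-01 -1.84111661e-04]
 [ 4.34914401e-01 -1.12328100e-01  3.61823002e-01]
 [ 4.70996277e-01 -2.35976974e-01  3.74791409e-01]
 [ 3.94357400e-01 -1.98688897e-01 -2.68812272e-03]]
(array([ 460.59, -181.81,    8.08]), np.float64(0.031), 1373)
(array([ 595.31, -183.95,    9.39]), np.float64(0.035), 10438)
```

View pics/w1.png

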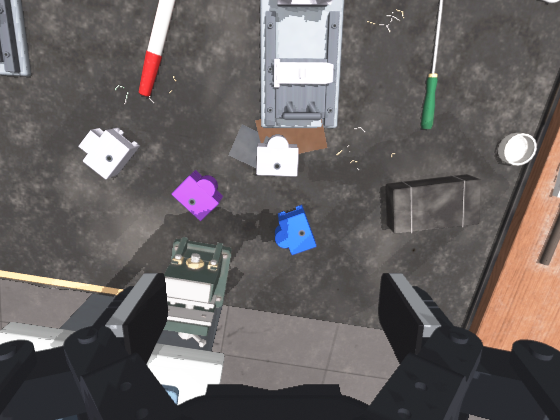

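The view shows the round punch at (278,157) with its nose up to the jig, blue at (297,232), purple at (196,196), and the rail at (303,72) with its free end at right. The fits agree within 2 mm. Now the grasp.

carry_out --commands '[[[10.3,3.4,40],[0,0,2],0.85],[[10.3,3.4,80],[0,0,2],0.85],[[10.3,3.4,120],[0,0,2],0.85],[[10.3,3.4,160],[0,0,2],0.85],[[10.3,3.4,195],[0,0,2],0.85],[[10.3,3.4,220],[0,0,2],0.85],[[10.3,3.4,235],[0,0,2],0.85],[[10.3,3.4,245],[0,0,2],0.85],[[10.3,3.4,245],[0,0,2],0.85],[[10.3,3.4,245],[0,0,2],0.4],[[10.3,3.4,245],[0,0,2],0.4],[[10.3,3.4,245],[0,0,2],0.4],[[10.3,3.4,245],[0,0,2],0.4],[[10.3,3.4,245],[0,0,2],0.4],[[10.3,3.4,245],[0,0,2],0.4],[[10.3,3.4,245],[0,0,2],0.4]]' --squeeze 60

```text
clock: 2.65
tool_pos: [0.461, -0.1821, 0.0154]
orientation: [0.0, 0.998, 0.07, 0.0]
force: [-0.1, 0.1, 0.1]
gripper_width: 0.0339
finger_force: 0.0
```

Run:
```python
from h import *
state();
```

```text
t 2.65 [ 461.04 -182.05   15.36] yaw 8.03 F [-0.1   0.11  0.14] w 33.9 0.0
```

Run:
```python
from h import *
s=snap('wrist'); cv2.imwrite('pics/w2.png',s['frame'][...,::-1])
s=snap('top'); f=s['frame'][170:270,290:420,::-1]; W=cloud(s)
print(fit(s,'round',[460,-182,8],34,30,42,45))
```

```text
(array([ 464.86, -182.12,   23.74]), np.float64(inf), 0)h.py:37: RuntimeWarning: divide by zero encountered in scalar divide
  return np.round(best.x,2),round(best.fun/m.sum(),3),int(m.sum())
```

View pics/w2.png

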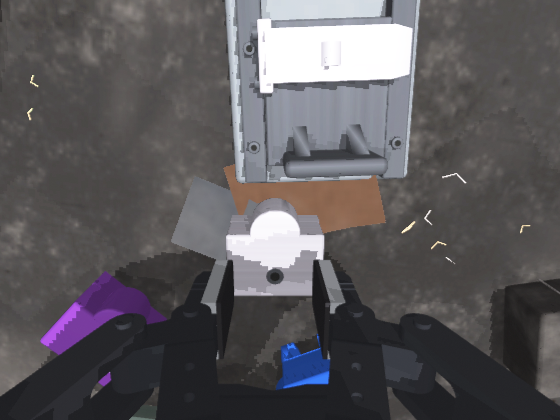

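The view shows the punch at (275,265) and the fingertips flanking it at (220,265) and (325,265), but no grip force. I check heights by depth.

Run:
```python
from h import *
s=load('wrist');W=cloud(s)*1000
for n,(u,v) in dict(Ltip=(218,275),Ltip2=(212,300),Lpad=(226,300),Lpad2=(228,275),Rtip=(328,275),Rpad=(320,300),ptop=(275,255),pe=(235,250),pL=(240,275),pb=(275,291),floor=(275,310),Rp=(312,250)).items(): print(n,np.round(W[v,u],1))
for p in [(461,-182,15),(461,-182,34),(461,-159,34),(461,-205,34),(445,-182,34)]:
    print(p,cv2.projectPoints(np.array([p])/1000.,s['rvec'],s['tvec'],s['intrinsics'],None)[0].ravel())
print(fit(s,'round',[460,-182,8],34,30,40,40))
m=(W[...,2]>30)&(W[...,2]<37)&(np.hypot(W[...,0]-461,W[...,1]+182)<60); print(np.argwhere(m).min(0),np.argwhere(m).max(0), np.nanmin(W[m],0),np.nanmax(W[m],0))
```

```text
Ltip [ 469.3 -159.2   66.5]
Ltip2 [ 469.1 -159.8   83.9]
Lpad [ 462.8 -163.7   72.5]
Lpad2 [ 468.6 -162.8   64.2]
Rtip [ 475.  -200.3   66.4]
Rpad [ 468.8 -197.3   74.7]
ptop [ 466.3 -181.5   34.2]
pe [ 465.9 -162.7   33.4]
pL [ 453.1 -166.5   32.9]
pb [ 447.6 -184.2   34.1]
floor [ 415.6 -189.    -0.8]
Rp [ 471.  -198.3   33.8]
(461, -182, 15) [274.17900157 249.40982121]
(461, -182, 34) [274.35498588 265.2055126 ]
(461, -159, 34) [225.78367411 258.95166141]
(461, -205, 34) [322.39620347 271.39111093]
(445, -182, 34) [269.69352686 295.1092755 ]
(array([ 461.2 , -181.98,    8.02]), np.float64(0.122), 6491)
[137 226] [295 339] [ 441.91397171 -204.2682231    30.01243655] [ 520.96785057 -157.57936738   36.97841966]
```

Run:
```python
from h import *
s=load('wrist');R=cv2.Rodrigues(s['rvec'])[0]; print('cam',-R.T@s['tvec'].ravel(),R[2],s['intrinsics']); state(); print(r.read_state()['qpos'])
W=cloud(s)*1000
for v in range(240,420,12): print(v,np.round(W[v,[206,216,226,236,275]][:,2],0))
```

```text
cam [ 0.53415238 -0.17081895  0.18989346] [-0.28643258 -0.04070615 -0.95723528] [[361.98709248   0.         272.64680601]
 [  0.         361.98709248 210.61976701]
 [  0.           0.           1.        ]]
t 2.75 [ 460.91 -181.98   15.15] yaw 8.03 F [-0.36 -0.57  0.93] w 34.2 0.0
[-6.01553497e-01  3.70479148e-01  1.89261417e+00  1.22615038e-05
  8.78288731e-01  8.29033590e-01]
240 [ 3.  3. 32. 34. 34.]
252 [ 2.  3. 33. 33. 33.]
264 [-2. 57. 57. 33. 33.]
276 [59. 68. 67. 33. 35.]
288 [75. 76. 70. 33. 33.]
300 [84. 85. 72. -0. -1.]
312 [94. 86. 74. -1. -1.]
324 [100.  87.  74.  -0.  -1.]
336 [105.  88.  76.  -1.  -0.]
348 [116.  88.  -1.  -1.  -1.]
360 [nan -0. -2. -1. -1.]
372 [124. 124.  -1.  -0.  -1.]
384 [127. 128. 120. 120.  -1.]
396 [130. 131. 125. 124. 125.]
408 [133. 134. 128. 127. 128.]
```

Run:
```python
from h import *
s=snap('scene'); W=cloud(s)*1000
u,v=cv2.projectPoints(np.array([[.461,-.182,.03]]),s['rvec'],s['tvec'],s['intrinsics'],None)[0].ravel().astype(int); print(u,v)
f=s['frame'][max(v-60,0):v+60,u-80:u+80,::-1]; cv2.imwrite('pics/s2.png',cv2.resize(f,(800,600),interpolation=cv2.INTER_CUBIC))
P=W[v-60:v+60:10,u-80:u+80:10]; print(np.round(P[...,2],0).tolist())
```

```text
340 212
[[541.0, 541.0, 542.0, 543.0, 542.0, 544.0, -1.0, 4.0, 250.0, 256.0, 252.0, 0.0, -3.0, -6.0, 19.0, 22.0], [528.0, 529.0, 530.0, 532.0, 532.0, 532.0, -1.0, -1.0, 221.0, 220.0, 221.0, -4.0, 2.0, 2.0, -0.0, 15.0], [517.0, 519.0, 520.0, 520.0, 520.0, 520.0, 0.0, 4.0, 194.0, 200.0, 189.0, 2.0, -0.0, 1.0, -0.0, 1.0], [506.0, 507.0, 507.0, 507.0, 509.0, 508.0, 16.0, -1.0, 161.0, 139.0, 119.0, 8.0, -1.0, 0.0, -1.0, 32.0], [495.0, 494.0, 496.0, 496.0, 497.0, 497.0, 38.0, 144.0, 117.0, 93.0, -0.0, -1.0, -0.0, 1.0, 34.0, 31.0], [482.0, 484.0, 484.0, 483.0, 485.0, 485.0, 18.0, 100.0, 97.0, 65.0, 1.0, 1.0, -2.0, 22.0, 30.0, 27.0], [469.0, 471.0, 471.0, 471.0, 473.0, 471.0, 1.0, 9.0, 52.0, 34.0, 4.0, -1.0, 1.0, -1.0, 4.0, 0.0], [456.0, 458.0, 458.0, 460.0, 459.0, 459.0, 0.0, 3.0, 25.0, 2.0, -0.0, 30.0, -1.0, -2.0, -2.0, 2.0], [443.0, 444.0, 445.0, 447.0, 449.0, 448.0, -1.0, 34.0, -0.0, -1.0, -2.0, 35.0, 34.0, 0.0, 2.0, -2.0], [431.0, 431.0, 431.0, 432.0, 433.0, 436.0, nan, 33.0, 0.0, -0.0, 86.0, 3.0, 0.0, -0.0, 1.0, 0.0], [417.0, 417.0, 417.0, 420.0, 419.0, 422.0, 1.0, 6.0, -1.0, 85.0, 83.0, -2.0, 1.0, -3.0, -2.0, 1.0], [403.0, 405.0, 405.0, 407.0, 407.0, 408.0, -1.0, -0.0, 38.0, 65.0, 85.0, 85.0, -1.0, -1.0, -0.0, -0.0]]
```

View pics/s2.png

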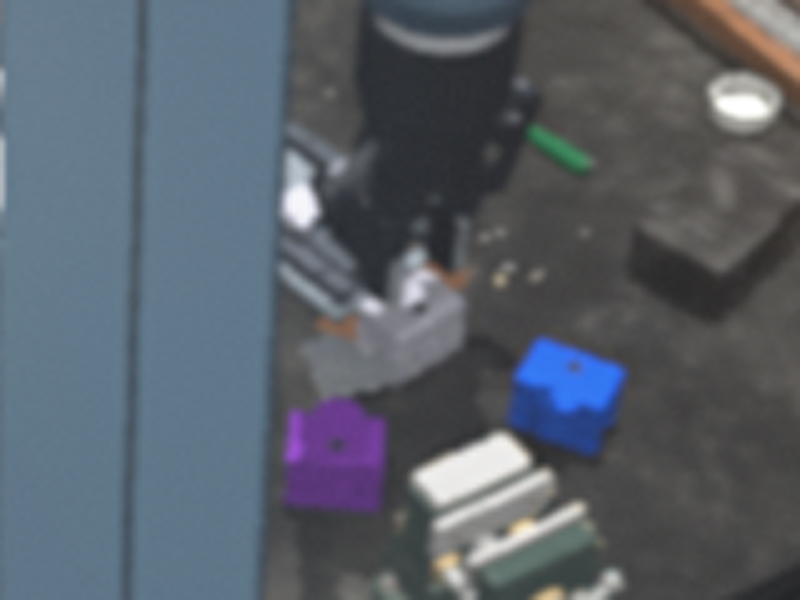

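The scene view shows the fingers at (430,240) above the punch at (410,320). The real tips are about 42 mm above the reported TCP. I work from the seen tips: open, go down in stages and watch the force.

carry_out --commands '[[[0,0,0],[0,0,0],0.85],[[0,0,0],[0,0,0],0.85],[[0,0,0],[0,0,0],0.85],[[0,0,0],[0,0,0],0.85],[[0,0,8],[0,0,0],0.85],[[0,0,14],[0,0,0],0.85],[[0,0,20],[0,0,0],0.85],[[0,0,20],[0,0,0],0.85]]'

```text
clock: 3.47
tool_pos: [0.4597, -0.1813, -0.0067]
orientation: [-0.001, 0.998, 0.07, -0.001]
force: [-0.6, 0.2, -0.1]
gripper_width: 0.0728
finger_force: 0.0
```

Run:
```python
from h import *
state(); s=snap('wrist');W=cloud(s)*1000;R=cv2.Rodrigues(s['rvec'])[0]; print('cam',-R.T@s['tvec'].ravel())
# fingers: near-camera points left/right
for a,b in ((0,275),(275,560)):
    D=W[200:420,a:b].reshape(-1,3); D=D[np.abs(D[:,0]-461)<30]; D=D[(D[:,2]>42)&(D[:,2]<90)&(np.abs(D[:,1]+182)<70)]
    print(len(D),np.percentile(D[:,2],[0,1,5]) if len(D) else '')
```

```text
t 3.4667 [ 459.69 -181.33   -6.66] yaw 8.02 F [-0.62  0.18 -0.14] w 72.8 0.0
cam [ 0.53333503 -0.1704729   0.16766753]
9198 [42.01648143 43.47108717 48.23201594]
9467 [42.00748883 43.34202092 48.49054565]
```

carry_out --commands '[[[1,0,6],[0,0,0],0.85],[[1,0,12],[0,0,0],0.85],[[1,0,15],[0,0,0],0.85],[[1,0,15],[0,0,0],0.4],[[1,0,15],[0,0,0],0.4],[[1,0,15],[0,0,0],0.4],[[1,0,15],[0,0,0],0.4],[[1,0,15],[0,0,0],0.4],[[1,0,15],[0,0,0],0.4]]' --squeeze 60

```text
clock: 4.27
tool_pos: [0.462, -0.1821, -0.0197]
orientation: [0.0, 0.998, 0.07, 0.0]
force: [1.5, 0.3, 2.5]
gripper_width: 0.0449
finger_force: 62.1
```

Run:
```python
from h import *
state(); s=snap('wrist');W=cloud(s)*1000
cv2.imwrite('pics/w3.png',s['frame'][...,::-1])
print(fit(s,'round',[461,-182,8],34,30,40,34))
for v in range(200,330,10): print(v,np.round(W[v,[190,200,210,220,230,240,275]][:,2],0))
```

```text
t 4.2667 [ 462.03 -182.08  -19.73] yaw 8.02 F [1.51 0.28 2.52] w 44.9 62.1
(array([ 461.56, -181.04,    7.67]), np.float64(0.084), 11446)
200 [ 3. -2.  0.  2.  9. 20.  9.]
210 [ 2.  2.  3. -0.  2.  2.  2.]
220 [3. 2. 2. 2. 2. 3. 2.]
230 [ 1.  2.  3.  3.  3.  3. 22.]
240 [ 2.  2.  2.  1.  3.  3. 34.]
250 [ 3.  1.  3. 12. 15. 14. 33.]
260 [ 2.  2.  1. 24. 25. 25. 34.]
270 [ 2. 27. 28. 33. 33. 32. 34.]
280 [27. 34. 34. 34. 35. 34. 33.]
290 [42. 42. 39. 35. 33. 34. 33.]
300 [49. 50. 40. 34. 33. 34. 34.]
310 [57. 52. 41. 34. 34. 34. 33.]
320 [62. 52. 42. 33. 34. 33. 34.]
```

carry_out --commands '[[[0,0,0],[0,0,0],0.68],[[0,0,0],[0,0,0],0.68],[[0,0,3],[0,0,0],0.68],[[0,0,5],[0,0,0],0.68],[[0,0,5],[0,0,0],0.35],[[0,0,5],[0,0,0],0.35],[[0,0,5],[0,0,0],0.35],[[0,0,5],[0,0,0],0.35],[[0,0,0],[0,0,0],0.35],[[0,0,-30],[0,0,0],0.35],[[0,0,-60],[0,0,0],0.35],[[0,0,-60],[0,0,0],0.35],[[0,0,-60],[0,0,0],0.35]]' --squeeze 100

```text
clock: 5.4
tool_pos: [0.4631, -0.1827, 0.0414]
orientation: [0.001, 0.998, 0.07, 0.002]
force: [0.3, -0.3, -3.4]
gripper_width: 0.0442
finger_force: 103.9
```

```bash
cat > m.py <<'E'
from h import *
# held punch: top height, pose; jig: rail head top band
import sys
name,yaw,jx,jy,jyaw=sys.argv[1],*map(float,sys.argv[2:6])
state(); s=snap('wrist');W=cloud(s)*1000
tp=r.read_state()['tool_pos']*1000
a=(np.hypot(W[...,0]-tp[0],W[...,1]-tp[1])<12); zt=np.nanmedian(W[a][:,2]); print('held top z',zt)
print('held',fit(s,name,[tp[0],tp[1],yaw],zt,zt-4,zt+6,34))
cv2.imwrite('pics/now.png',s['frame'][...,::-1])
A=np.deg2rad(jyaw);c=np.array([[np.cos(A),np.sin(A)],[-np.sin(A),np.cos(A)]])
L=(W[...,:2]-[jx,jy])@c.T; z=W[...,2]
for lo,hi,n,xl,xh in ((33,37.5,'rail',-75,-12),(51,57,'plate',-98,-60),(8,12,'base',-110,-50),(51,62,'die',2,60)):
    m=(z>lo)&(z<hi)&(abs(L[...,1])<50)&(L[...,0]>xl)&(L[...,0]<xh); Q=L[m]
    if len(Q)>20: print(n,len(Q),'z',np.median(z[m]).round(1),'x',np.percentile(Q[:,0],[1,5,50,95,99]).round(1),'y',np.percentile(Q[:,1],[1,5,50,95,99]).round(1))
E
python3 m.py round 8 595 -184.5 9.5
```

```text
t 5.4 [ 463.1  -182.73   41.44] yaw 8.02 F [ 0.35 -0.34 -3.43] w 44.2 103.9
held top z 100.14922088738665
held (array([ 462.69, -181.61,    7.9 ]), np.float64(0.085), 12291)
rail 5764 z 34.5 x [-73.8 -49.6 -40.1 -31.1 -30.2] y [-30.6 -27.4  -0.8  25.3  28. ]
plate 1277 z 53.2 x [-86.  -85.5 -82.3 -79.5 -79.2] y [-18.9 -17.1   0.1  17.5  19.1]
base 1845 z 9.3 x [-108.7 -104.1  -90.4  -54.1  -51. ] y [-43.  -42.4  19.2  42.6  43.2]
```

carry_out --commands '[[[31,29,0],[0,0,-1.5],0.35],[[62,58,0],[0,0,-1.5],0.35],[[84,80,0],[0,0,-1.5],0.35],[[92,87.3,10],[0,0,-1.5],0.35],[[92,87.3,20],[0,0,-1.5],0.35],[[92,87.3,25],[0,0,-1.5],0.35],[[92,87.3,25],[0,0,-1.5],0.35]]'

```text
clock: 6.03
tool_pos: [0.5616, -0.253, 0.0112]
orientation: [-0.003, 0.997, 0.083, -0.003]
force: [-1.1, 0.6, -3.3]
gripper_width: 0.0442
finger_force: 103.5
```

```bash
cat >> m.py <<'E'
# refine rail line: front/back edges vs y
m=(z>33)&(z<37.5)&(abs(L[...,1])<24)&(L[...,0]>-62)&(L[...,0]<-12); Q=L[m]
ys=np.arange(-22,20,4.); c=[(np.percentile(q[:,0],3)+np.percentile(q[:,0],97))/2 if len(q:=Q[abs(Q[:,1]-y)<2])>30 else np.nan for y in ys]
c=np.array(c); k=~np.isnan(c)
if k.sum()>3: print('rail centre x(y)',c.round(1),'dyaw',np.degrees(-np.arctan(np.polyfit(ys[k],c[k],1)[0])).round(2))
E
python3 m.py round 9.5 595 -184.5 9.5
```

```text
t 6.0333 [ 561.63 -253.02   11.23] yaw 9.52 F [-1.06  0.59 -3.27] w 44.2 103.5
held top z 70.1128676640551
held (array([ 561.8 , -252.34,    9.67]), np.float64(0.087), 12286)
rail 5095 z 34.6 x [-50.6 -49.2 -39.  -30.3 -29.1] y [-31.4 -26.8  -0.6  24.9  27.6]
base 29 z 9.0 x [-109.9 -109.8 -108.9 -105.2 -104. ] y [-31.3 -30.9 -28.3 -25.6 -24.9]
die 15626 z 58.0 x [23.6 25.8 41.6 58.4 59.5] y [-25.5 -24.7  -0.3  23.6  25.6]
rail centre x(y) [-37.9 -39.6 -39.8 -39.9 -39.9 -39.9 -39.9 -40.1 -40.  -39.9 -40.2] dyaw 1.69
```

View pics/now.png

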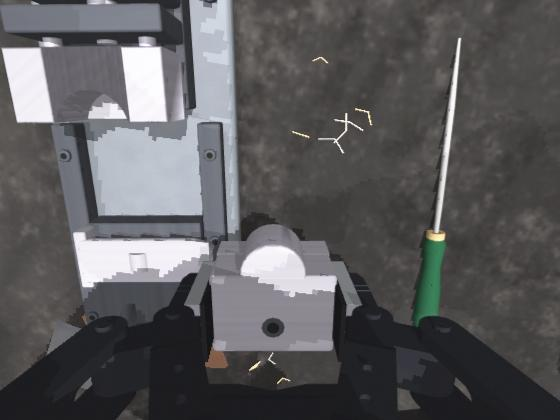

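The die is half-round (arch at (105,105)), and the punch is held square at (272,300) beside the rail end at (205,258). I let it settle and re-measure.

carry_out --commands '[[[0,0,0],[0,0,0],0.35],[[0,0,0],[0,0,0],0.35],[[0,0,0],[0,0,0],0.35]]'

```text
clock: 6.33
tool_pos: [0.5651, -0.2554, 0.0158]
orientation: [0.0, 0.997, 0.083, 0.0]
force: [0.7, 0.0, -2.9]
gripper_width: 0.0448
finger_force: 103.5
```

```bash
cat >> m.py <<'E'
h=fit(s,name,[tp[0],tp[1],yaw],zt,zt-4,zt+6,34)[0]; d=(h[:2]-[jx,jy])@np.array([[np.cos(A),-np.sin(A)],[np.sin(A),np.cos(A)]])
print('held in jig',d.round(2),'yaw rel',(h[2]-jyaw).round(2),'underside',round(zt+.6-34,1))
E
python3 m.py round 9.5 595 -184.5 9.5 | grep -v -e die -e base
```

```text
t 6.3333 [ 565.15 -255.39   15.83] yaw 9.53 F [ 0.67  0.02 -2.93] w 44.8 103.5
held top z 74.74535144626523
held (array([ 564.94, -254.34,    9.4 ]), np.float64(0.085), 12287)
rail 4806 z 34.5 x [-50.2 -49.1 -39.  -30.4 -29.4] y [-30.2 -26.8  -0.6  25.1  27.8]
rail centre x(y) [-38.4 -39.8 -39.9 -39.8 -39.8 -40.  -39.8 -39.8 -39.7 -39.9 -40.1] dyaw 1.08
held in jig [-41.17 -63.92] yaw rel -0.1 underside 41.3
```

carry_out --commands '[[[1.3,0,8],[0,0,-0.2],0.35],[[1.3,0,15.6],[0,0,-0.2],0.35],[[1.3,0,15.6],[0,0,-0.2],0.35],[[1.3,0,15.6],[0,0,-0.2],0.35],[[1.3,0,15.6],[0,0,-0.2],0.35],[[1.3,-3,15.6],[0,0,-0.2],0.35],[[1.3,-6,15.6],[0,0,-0.2],0.35],[[1.3,-9,15.6],[0,0,-0.2],0.35],[[1.3,-12,15.6],[0,0,-0.2],0.35],[[1.3,-14,15.6],[0,0,-0.2],0.35],[[1.3,-16,15.6],[0,0,-0.2],0.35],[[1.3,-18,15.6],[0,0,-0.2],0.35]]'

```text
clock: 7.38
tool_pos: [0.5648, -0.2388, 0.0009]
orientation: [0.001, 0.996, 0.085, 0.001]
force: [0.7, -4.8, 3.2]
gripper_width: 0.0443
finger_force: 110.7
```

```bash
python3 m.py round 9.5 595 -184.5 9.5 | grep -v -e die -e base
```

```text
t 7.3833 [ 564.77 -238.8     0.86] yaw 9.72 F [ 0.7  -4.84  3.18] w 44.3 110.7
held top z 59.88745564761798
held (array([ 564.52, -237.71,    9.69]), np.float64(0.084), 12292)
rail 3839 z 34.6 x [-50.4 -49.1 -37.7 -29.8 -23.9] y [-32.5 -14.3   8.8  25.7  27.9]
plate 185 z 53.3 x [-85.7 -85.4 -82.2 -79.4 -79.1] y [ 4.   4.2  6.8 10.2 11.2]
rail centre x(y) [  nan   nan -32.3 -33.4 -37.1 -39.6 -39.9 -39.9 -39.9 -39.9 -40. ] dyaw 13.25
held in jig [-38.84 -47.45] yaw rel 0.19 underside 26.5
```

carry_out --commands '[[[-0.5,-2,-0.6],[0,0,0],0.35],[[-0.5,-4,-0.6],[0,0,0],0.35],[[-0.5,-6,-0.6],[0,0,0],0.35],[[-0.5,-8,-0.6],[0,0,0],0.35],[[-0.5,-8,-0.6],[0,0,0],0.35]]'

```text
clock: 7.85
tool_pos: [0.5622, -0.2302, 0.0008]
orientation: [0.001, 0.996, 0.085, 0.001]
force: [1.1, -5.4, 5.3]
gripper_width: 0.0441
finger_force: 110.8
```

```bash
python3 m.py round 9.5 595 -184.5 9.5 | grep -v -e die -e base
```

```text
t 7.85 [ 562.25 -230.18    0.79] yaw 9.73 F [ 1.11 -5.38  5.34] w 44.1 110.8
held top z 59.82954357017797
held (array([ 562.17, -229.17,    9.91]), np.float64(0.084), 12310)
rail 3081 z 34.5 x [-52.2 -49.2 -37.2 -29.2 -24.9] y [-23.8  -9.9  12.7  26.3  28.1]
plate 144 z 53.4 x [-86.1 -85.2 -82.4 -79.9 -78.4] y [-15.2  12.6  15.1  17.9  18.4]
rail centre x(y) [-25.1 -25.    nan -30.7 -32.8 -33.3 -36.2 -39.7 -40.  -39.9 -40. ] dyaw 23.32
held in jig [-39.75 -38.64] yaw rel 0.41 underside 26.4
```

carry_out --commands '[[[0,0,-0.8],[0,0,0],0.35],[[0,-2,-0.8],[0,0,0],0.35],[[0,-4,-0.8],[0,0,0],0.35],[[0,-7,-0.8],[0,0,0],0.35],[[0,-10,-0.8],[0,0,0],0.35],[[0,-10,-0.8],[0,0,0],0.35]]'

```text
clock: 8.4
tool_pos: [0.5605, -0.2203, 0.001]
orientation: [0.001, 0.996, 0.085, 0.001]
force: [3.6, -4.5, 2.2]
gripper_width: 0.0444
finger_force: 108.1
```

```bash
python3 m.py round 9.5 595 -184.5 9.5 | grep -v -e die -e base -e rail -e plate
```

```text
t 8.4 [ 560.49 -220.28    1.  ] yaw 9.72 F [ 3.65 -4.51  2.19] w 44.4 108.1
held top z 60.00362655657687
held (array([ 560.35, -219.27,    9.76]), np.float64(0.084), 12285)
held in jig [-39.91 -28.57] yaw rel 0.26 underside 26.6
```

carry_out --commands '[[[0.4,-2.5,-0.3],[0,0,0],0.35],[[0.4,-5,-0.3],[0,0,0],0.35],[[0.4,-7.5,-0.3],[0,0,0],0.35],[[0.4,-10,-0.3],[0,0,0],0.35],[[0.4,-12.5,-0.3],[0,0,0],0.35],[[0.4,-15,-0.3],[0,0,0],0.35],[[0.4,-17.5,-0.3],[0,0,0],0.35],[[0.4,-20,-0.3],[0,0,0],0.35],[[0.4,-22,-0.3],[0,0,0],0.35],[[0.4,-22,-0.3],[0,0,0],0.35],[[0.4,-22,-0.3],[0,0,0],0.35]]'

```text
clock: 9.37
tool_pos: [0.5564, -0.1971, 0.001]
orientation: [-0.001, 0.996, 0.085, -0.0]
force: [3.4, 0.3, 2.0]
gripper_width: 0.0441
finger_force: 104.3
```

```bash
python3 m.py round 9.5 595 -184.5 9.5 | grep -v -e die -e base -e rail -e plate
```

```text
t 9.3667 [ 556.45 -197.11    1.03] yaw 9.73 F [3.41 0.32 2.  ] w 44.1 104.3
held top z 60.01067340124962
held (array([ 556.48, -196.25,   10.21]), np.float64(0.085), 12298)
held in jig [-39.93  -5.23] yaw rel 0.71 underside 26.6
```

carry_out --commands '[[[0.3,-1,0],[0,0,0],0.35],[[0.3,-2,0],[0,0,0],0.35],[[0.3,-3,0],[0,0,0],0.35],[[0.3,-4,0],[0,0,0],0.35],[[0.3,-4.5,0],[0,0,0],0.35],[[0.3,-4.5,0],[0,0,0],0.35],[[0.3,-4.5,0],[0,0,0],0.35]]'

```text
clock: 10.0
tool_pos: [0.5558, -0.1936, 0.0009]
orientation: [-0.0, 0.996, 0.085, -0.0]
force: [3.1, -1.6, -2.2]
gripper_width: 0.0442
finger_force: 104.9
```

```bash
python3 m.py round 9.5 595 -184.5 9.5 | grep -v -e die -e base -e rail -e plate
```

```text
t 10.0 [ 555.85 -193.61    0.89] yaw 9.72 F [ 3.14 -1.56 -2.19] w 44.2 104.9
held top z 59.813804018180655
held (array([ 555.8 , -192.63,    9.72]), np.float64(0.086), 12311)
held in jig [-40.    -1.55] yaw rel 0.22 underside 26.4
```

carry_out --commands '[[[0,-0.5,0],[0,0,0],0.35],[[0,-1,0],[0,0,0],0.35],[[0,-1.5,0],[0,0,0],0.35],[[0,-1.5,0],[0,0,0],0.35],[[0,-1.5,0],[0,0,0],0.35]]'

```text
clock: 10.47
tool_pos: [0.5555, -0.1918, 0.0009]
orientation: [-0.0, 0.996, 0.085, -0.0]
force: [1.1, -0.7, -1.9]
gripper_width: 0.0442
finger_force: 104.0
```

```bash
python3 m.py round 9.5 595 -184.5 9.5 | grep -v -e die -e base -e rail -e plate
```

```text
t 10.4667 [ 555.53 -191.83    0.9 ] yaw 9.72 F [ 1.08 -0.69 -1.92] w 44.2 104.0
held top z 59.84967463293707
held (array([ 555.43, -190.85,    9.88]), np.float64(0.084), 12272)
held in jig [-40.08   0.27] yaw rel 0.38 underside 26.4
```

carry_out --commands '[[[0,-0.4,0],[0,0,0],0.35],[[0,-0.8,0],[0,0,0],0.35],[[0,-1.2,0],[0,0,0],0.35],[[0,-1.2,0],[0,0,0],0.35],[[0,-1.2,0],[0,0,0],0.35]]'

```text
clock: 10.93
tool_pos: [0.5555, -0.1916, 0.001]
orientation: [0.0, 0.996, 0.085, -0.0]
force: [2.1, -4.7, -5.0]
gripper_width: 0.0445
finger_force: 103.5
```

carry_out --commands '[[[0,-0.5,0.3],[0,0,0],0.35],[[0,-1,0.6],[0,0,0],0.35],[[0,-1.3,0.8],[0,0,0],0.35],[[0,-1.3,0.8],[0,0,0],0.35],[[0,-1.3,0.8],[0,0,0],0.35]]'

```text
clock: 11.35
tool_pos: [0.5556, -0.1916, 0.0009]
orientation: [0.001, 0.996, 0.085, 0.0]
force: [0.4, -7.6, -1.9]
gripper_width: 0.0445
finger_force: 104.1
```

carry_out --commands '[[[0,-0.8,0],[0,0,0],0.35],[[0,-1.6,0],[0,0,0],0.35],[[0,-2,0],[0,0,0],0.35],[[0,-2,0],[0,0,0],0.35],[[0,-2,0],[0,0,0],0.35]]'

```text
clock: 11.77
tool_pos: [0.5557, -0.1916, 0.0011]
orientation: [0.003, 0.996, 0.085, 0.001]
force: [-0.6, -13.4, -4.1]
gripper_width: 0.0444
finger_force: 103.8
```

```bash
python3 m.py round 9.5 595 -184.5 9.5 | grep -v -e die -e base -e rail -e plate
```

```text
t 11.7667 [ 555.66 -191.59    1.09] yaw 9.74 F [ -0.55 -13.39  -4.1 ] w 44.4 103.8
held top z 60.06543303020917
held (array([ 555.53, -190.25,    9.23]), np.float64(0.083), 12289)
held in jig [-39.88   0.84] yaw rel -0.27 underside 26.7
```

carry_out --commands '[[[0,1.5,0],[0,0,0],0.35],[[0,3,0],[0,0,0],0.35],[[0,3.3,0],[0,0,0],0.35],[[0,3.3,0],[0,0,0],0.6],[[0,3.3,0],[0,0,0],0.7],[[0,3.3,0],[0,0,0],0.7],[[0,3.3,-25],[0,0,0],0.7],[[0,3.3,-55],[0,0,0],0.6],[[0,3.3,-70],[0,0,0],0],[[-30,3.3,-70],[0,0,0],0],[[-60,3.3,-70],[0,0,0],0],[[-74,3.3,-70],[0,0,0],0],[[-74,3.3,-70],[0,0,0],0],[[-74,3.3,-70],[0,0,0],0],[[-74,3.3,-70],[0,0,0],0]]'

```text
clock: 13.07
tool_pos: [0.4837, -0.2034, 0.0706]
orientation: [0.0, 0.996, 0.085, 0.001]
force: [1.6, -0.6, -0.2]
gripper_width: 0.0
finger_force: 0.0
```

```bash
cat > q.py <<'E'
from h import *
import sys
name=sys.argv[1];jx,jy,ja=map(float,sys.argv[2:5]); px=float(sys.argv[5]) # expected punch x in jig
A=np.deg2rad(ja);C=np.array([[np.cos(A),-np.sin(A)],[np.sin(A),np.cos(A)]])
state(); s=snap('wrist');W=cloud(s)*1000; z=W[...,2]
cv2.imwrite('pics/now.png',s['frame'][...,::-1])
w=C@[px,0]+[jx,jy]
f=fit(s,name,[*w,ja],59,56,62.5,38); print('punch',f,'in jig',((f[0][:2]-[jx,jy])@C).round(2),'yaw',f[0][2]-ja)
m=(z>56)&(z<62.5)&(np.hypot(W[...,0]-w[0],W[...,1]-w[1])<15); print('top z',np.median(z[m]).round(2))
L=(W[...,:2]-[jx,jy])@C
m=(z>51)&(z<56)&(L[...,0]>px-50)&(L[...,0]<px-30)&(abs(L[...,1])<22);print('plate x',m.sum(),np.percentile(L[m][:,0],[2,50,98]).round(1) if m.sum()>9 else '')
m=(z>54)&(z<62.5)&(L[...,0]>2)&(L[...,0]<60)&(abs(L[...,1])<26)&(abs(L[...,1])>16);print('die front',m.sum(),np.percentile(L[m][:,0],[1,3]).round(1) if m.sum()>9 else '')
tp=(r.read_state()['tool_pos'][:2]*1000-[jx,jy])@C; print('tcp in jig',tp.round(1))
m=(abs(L[...,0]-tp[0])<25)&(abs(L[...,1]-tp[1])<25)&(z>66); print('finger lowest',m.sum(),np.percentile(z[m],[0,.5,2]).round(1) if m.sum()>9 else '', L[m].max(0) if m.sum() else '')
E
python3 q.py round 595 -184.5 9.5 -40
```

```text
t 13.0667 [ 483.68 -203.43   70.58] yaw 9.72 F [ 1.55 -0.58 -0.22] w 0.0 0.0
punch (array([ 554.44, -190.96,    9.9 ]), np.float64(0.027), 7182) in jig [-41.07   0.32] yaw 0.40000000000000036
top z 58.62
plate x 856 [-85.4 -82.1 -79.2]
die front 0 
tcp in jig [-112.8   -0.3]
finger lowest 22308 [106.  109.4 114.5] [-93.84963995  24.67851057]
```

View pics/now.png

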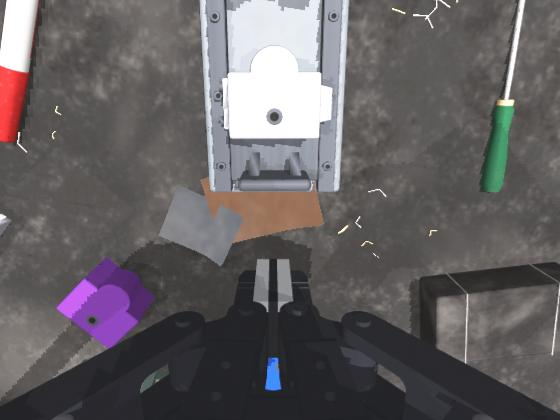

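The punch sits home at (275,95), jig (-41, 0.3), with top z ≈ 59. Fingers are shut behind the plate at (273,280). Now lower the fingertips and push the plate.

carry_out --commands '[[[-4,0,25],[0,0,0],0],[[-4,0,50],[0,0,0],0],[[-4,0,66],[0,0,0],0],[[-4,0,66],[0,0,0],0],[[-4,0,66],[0,0,0],0],[[0,0,66],[0,0,0],0],[[4,0,66],[0,0,0],0],[[8,0,66],[0,0,0],0],[[12,0,66],[0,0,0],0],[[15,0,66],[0,0,0],0],[[18,0,66],[0,0,0],0],[[21,0,66],[0,0,0],0],[[24,0,66],[0,0,0],0],[[27,0,66],[0,0,0],0],[[30,0,66],[0,0,0],0],[[30,0,66],[0,0,0],0],[[30,0,66],[0,0,0],0]]'

```text
clock: 14.53
tool_pos: [0.5117, -0.1985, 0.0044]
orientation: [-0.0, 0.996, 0.085, -0.001]
force: [-4.4, -1.7, 5.0]
gripper_width: 0.0001
finger_force: 2.3
```

```bash
python3 q.py round 595 -184.5 9.5 -27
```

```text
t 14.5333 [ 511.71 -198.51    4.45] yaw 9.74 F [-4.42 -1.7   5.01] w 0.1 2.3
punch (array([ 567.36, -188.79,    9.95]), np.float64(0.035), 15367) in jig [-27.97   0.33] yaw 0.4499999999999993
top z 58.63
plate x 1962 [-76.8 -69.1 -66. ]
die front 0 
tcp in jig [-84.5  -0.1]
finger lowest 20229 [66.  67.  71.6] [-65.22534567  24.91294639]
```

carry_out --commands '[[[3,0,0],[0,0,0],0],[[6,0,0],[0,0,0],0],[[9,0,0],[0,0,0],0],[[12,0,0],[0,0,0],0],[[15,0,0],[0,0,0],0],[[18,0,0],[0,0,0],0],[[20,0,0],[0,0,0],0],[[22,0,0],[0,0,0],0],[[22,0,0],[0,0,0],0],[[22,0,0],[0,0,0],0]]'

```text
clock: 15.42
tool_pos: [0.5335, -0.1947, 0.0044]
orientation: [-0.0, 0.996, 0.085, -0.0]
force: [-5.2, -1.4, 4.5]
gripper_width: 0.0005
finger_force: 2.4
```

```bash
python3 q.py round 595 -184.5 9.5 -6
python3 - <<'E'
from h import *
s=load('wrist');W=cloud(s)*1000;A=np.deg2rad(9.5);C=np.array([[np.cos(A),-np.sin(A)],[np.sin(A),np.cos(A)]]);L=(W[...,:2]-[595,-184.5])@C
m=(W[...,2]>54)&(W[...,2]<62)&(L[...,0]>16);print(m.sum(),np.percentile(L[m],[1,50,99],axis=0).round(1))
print(L[2,[150,273,400]],W[2,[150,273,400],2])
E
```

```text
t 15.4167 [ 533.54 -194.68    4.35] yaw 9.72 F [-5.22 -1.44  4.55] w 0.5 2.4
punch (array([ 589.23, -184.99,   10.04]), np.float64(0.12), 16856) in jig [-5.77  0.47] yaw 0.5399999999999991
top z 58.63
plate x 2093 [-55.2 -47.3 -43.9]
die front 5183 [2.4 3.2]
tcp in jig [-62.3   0.1]
finger lowest 20212 [66.  67.2 71.9] [-43.2151745   25.10028256]
9799 [[ 16.4 -24.9]
 [ 32.9   0.5]
 [ 40.3  26. ]]
[[ 53.4065662   55.59768672]
 [ 39.5371575    1.24005072]
 [ 53.95471568 -55.00237048]] [-0.98506877 59.62286836 -1.58560377]
```

```bash
sed -i 's/>2)&(L\[...,0\]<60)/>px+19)\&(L[...,0]<60)/' q.py
python3 - <<'E'
from h import *
s=load('wrist');W=cloud(s)*1000;A=np.deg2rad(9.8);C=np.array([[np.cos(A),-np.sin(A)],[np.sin(A),np.cos(A)]]);L=(W[...,:2]-[595,-184.5])@C
z=W[...,2]
for y in range(-24,25,4):
    m=(z>55)&(z<62)&(L[...,0]>12)&(abs(L[...,1]-y)<2); print(y,np.percentile(L[m][:,0],[2,5]).round(1),end=' ')
E
```

```text
-24 [23.2 23.7] -20 [23.1 23.6] -16 [23.2 23.8] -12 [13.4 23.3] -8 [12.4 13. ] -4 [12.4 13. ] 0 [12.4 13. ] 4 [12.4 12.9] 8 [12.4 13. ] 12 [12.7 14.2] 16 [23.1 23.6] 20 [23.1 23.6] 24 [23.1 23.6]
```

carry_out --commands '[[[2,0,0],[0,0,0],0],[[4,0,0],[0,0,0],0],[[6,0,0],[0,0,0],0],[[8,0,0],[0,0,0],0],[[9.5,0,0],[0,0,0],0],[[10.5,0,0],[0,0,0],0],[[10.5,0,0],[0,0,0],0],[[10.5,0,0],[0,0,0],0]]'

```text
clock: 16.13
tool_pos: [0.5439, -0.1929, 0.0043]
orientation: [-0.0, 0.996, 0.085, -0.0]
force: [-5.3, -0.8, 2.7]
gripper_width: -0.0002
finger_force: 2.5
```

```bash
python3 q.py round 595 -184.5 9.8 4.7
```

```text
t 16.1333 [ 543.89 -192.87    4.31] yaw 9.72 F [-5.3  -0.76  2.74] w -0.2 2.5
punch (array([ 599.42, -183.18,    9.61]), np.float64(0.345), 22738) in jig [4.58 0.55] yaw -0.19000000000000128
top z 58.63
plate x 2094 [-44.7 -36.8 -33.4]
die front 5220 [23.9 24.4]
tcp in jig [-51.8   0.5]
finger lowest 20222 [66.  67.1 71.9] [-32.67189236  25.45940895]
```

carry_out --commands '[[[0.4,0,0],[0,0,0],0],[[0.8,0,0],[0,0,0],0],[[1.2,0,0],[0,0,0],0],[[1.2,0,0],[0,0,0],0]]'

```text
clock: 16.52
tool_pos: [0.5449, -0.1927, 0.0043]
orientation: [-0.0, 0.996, 0.085, -0.001]
force: [-5.3, 0.2, 5.5]
gripper_width: -0.0
finger_force: 2.9
```

carry_out --commands '[[[0.4,0,0],[0,0,0],0],[[0.8,0,0],[0,0,0],0],[[1.0,0,0],[0,0,0],0],[[1.0,0,0],[0,0,0],0]]'

```text
clock: 16.85
tool_pos: [0.5453, -0.1926, 0.0043]
orientation: [-0.0, 0.996, 0.085, -0.001]
force: [-7.9, -2.2, 5.6]
gripper_width: 0.0002
finger_force: 3.8
```

carry_out --commands '[[[0.4,0,0],[0,0,0],0],[[0.8,0,0],[0,0,0],0],[[0.8,0,0],[0,0,0],0]]'

```text
clock: 17.1
tool_pos: [0.5459, -0.1925, 0.0043]
orientation: [-0.0, 0.996, 0.085, -0.001]
force: [-7.1, -1.8, 6.5]
gripper_width: -0.0002
finger_force: 4.1
```

carry_out --commands '[[[0.4,0,0],[0,0,0],0],[[0.8,0,0],[0,0,0],0],[[0.8,0,0],[0,0,0],0]]'

```text
clock: 17.35
tool_pos: [0.5466, -0.1924, 0.0043]
orientation: [-0.0, 0.996, 0.085, -0.001]
force: [-8.9, -2.2, 6.6]
gripper_width: 0.0001
finger_force: 4.3
```

carry_out --commands '[[[0.3,0,0],[0,0,0],0],[[0.5,0,0],[0,0,0],0],[[0.5,0,0],[0,0,0],0]]'

```text
clock: 17.6
tool_pos: [0.547, -0.1923, 0.0043]
orientation: [-0.0, 0.996, 0.085, -0.001]
force: [-8.2, -2.4, 6.3]
gripper_width: -0.0001
finger_force: 4.5
```

```bash
python3 q.py round 595 -184.5 9.8 7.7
```

```text
t 17.6 [ 546.95 -192.3     4.29] yaw 9.73 F [-8.18 -2.35  6.3 ] w -0.1 4.5
punch (array([ 612.55, -181.09,    8.28]), np.float64(0.31), 23348) in jig [17.87  0.37] yaw -1.5200000000000014
top z 58.62
plate x 2080 [-41.4 -33.5 -30.2]
die front 5665 [26.8 27.4]
tcp in jig [-48.7   0.5]
finger lowest 20224 [66. 67. 72.] [-29.31200432  25.47732487]
```

Run:
```python
from h import *
s=load('wrist');W=cloud(s)*1000;A=np.deg2rad(9.8);C=np.array([[np.cos(A),-np.sin(A)],[np.sin(A),np.cos(A)]]);L=(W[...,:2]-[595,-184.5])@C
z=W[...,2]
for y in range(-24,25,4):
    m=(z>55)&(z<62)&(abs(L[...,1]-y)<2); q=np.sort(L[m][:,0]); g=np.argmax(np.diff(q[5:-5]))+5; print(y,q[[3,g,g+1]].round(1),end=' ')
```

```text
-24 [-5.9 48.6 51.4] -20 [-7.9 48.7 51.4] -16 [-7.9 48.7 51.4] -12 [-41.9 -31.4  -8.1] -8 [-41.9 -33.6  -8.1] -4 [-41.5 -36.7  -8.1] 0 [-37.7 -36.8  -8.1] 4 [-37.7 -30.9  -8. ] 8 [-41.6 -36.7  -8.1] 12 [-41.8 -32.8  -8. ] 16 [-41.7 -40.7  -8.1] 20 [-8.  48.9 51.2] 24 [-7.2 48.9 51.5]
```

carry_out --commands '[[[-10,0,0],[0,0,0],0],[[-20,0,-10],[0,0,0],0],[[-22,0,-50],[0,0,0],0.3],[[-22,0,-90],[0,0,0],0.8],[[-26,-40,-115],[0,0,-5],0.8],[[-63,-397,-115],[0,0,-22],0.8],[[-63,-397,-115],[0,0,-22],0.8],[[-63,-397,-115],[0,0,-22],0.8],[[-63,-397,-115],[0,0,-22],0.8],[[-63,-397,-115],[0,0,-22],0.8],[[-63,-397,-115],[0,0,-22],0.8],[[-63,-397,-115],[0,0,-22],0.8],[[-63,-397,-115],[0,0,-22],0.8],[[-63,-397,-115],[0,0,-22],0.8],[[-63,-397,-115],[0,0,-22],0.8],[[-63,-397,-115],[0,0,-22],0.8],[[-63,-397,-115],[0,0,-22],0.8],[[-63,-397,-115],[0,0,-22],0.8]]'

```text
clock: 19.15
tool_pos: [0.42, 0.1876, 0.1193]
orientation: [0.0, 0.962, 0.273, 0.0]
force: [1.2, -0.1, -0.3]
gripper_width: 0.0682
finger_force: 0.0
```

Run:
```python
from h import *
state(); s=snap('wrist'); cv2.imwrite('pics/now.png',s['frame'][...,::-1])
f=fit(s,'v',[431,197.5,32.3],34,30,40,42); print(f)
print(fit(s,'base',[592,159,7.1],10,6,70,112))
go(f[0][0],f[0][1],-25,f[0][2])
# round jig from the top camera
t=snap('top');W=cloud(t)*1000;A=np.deg2rad(9.8);C=np.array([[np.cos(A),-np.sin(A)],[np.sin(A),np.cos(A)]]);L=(W[...,:2]-[595,-184.5])@C
m=(W[...,2]>55)&(W[...,2]<64)&(abs(L).max(-1)<24);print('round punch top',m.sum(),L[m].min(0),L[m].max(0))
```

```text
t 19.15 [419.98 187.6  119.25] yaw 31.66 F [ 1.19 -0.14 -0.35] w 68.2 0.0
(array([432.52, 199.02,  31.6 ]), np.float64(0.024), 3078)
(array([592.67, 162.36,   7.5 ]), np.float64(0.024), 18552)
shift [ 16.69  -3.36 144.24] turn [ 0.01 -0.02  0.02] pos [420.  187.4 119.2] t 19.2
round punch top 265 [ -9.93393843 -23.452416  ] [23.8071188  22.90588309]
```

carry_out --commands '[[[16.7,-3.4,40],[0,0,0],0.8],[[16.7,-3.4,80],[0,0,0],0.8],[[16.7,-3.4,110],[0,0,0],0.8],[[16.7,-3.4,130],[0,0,0],0.8],[[16.7,-3.4,144],[0,0,0],0.8],[[16.7,-3.4,144],[0,0,0],0.8],[[16.7,-3.4,144],[0,0,0],0.8],[[16.7,-3.4,144],[0,0,0],0.8],[[16.7,-3.4,144],[0,0,0],0.35],[[16.7,-3.4,144],[0,0,0],0.35],[[16.7,-3.4,144],[0,0,0],0.35],[[16.7,-3.4,144],[0,0,0],0.35],[[16.7,-3.4,144],[0,0,0],0.35],[[16.7,-3.4,144],[0,0,0],0.35],[[16.7,-3.4,110],[0,0,0],0.35],[[16.7,-3.4,79],[0,0,6],0.35],[[16.7,-3.4,79],[0,0,24],0.35],[[16.7,-3.4,79],[0,0,24],0.35],[[16.7,-3.4,79],[0,0,24],0.35],[[16.7,-3.4,79],[0,0,24],0.35]]' --squeeze 100

```text
clock: 20.92
tool_pos: [0.4317, 0.2002, 0.041]
orientation: [-0.0, 0.998, 0.066, 0.0]
force: [-0.5, -0.0, -2.8]
gripper_width: 0.0444
finger_force: 104.8
```

carry_out --commands '[[[0,0,0],[0,0,0],0.35],[[0,0,0],[0,0,0],0.35]]'

```text
clock: 21.08
tool_pos: [0.4317, 0.2001, 0.0404]
orientation: [-0.0, 0.998, 0.068, -0.0]
force: [0.3, 0.3, -3.5]
gripper_width: 0.0443
finger_force: 104.7
```

```bash
python3 m.py v 7.5 592.7 162.4 7.5; python3 -c "
from h import *
print(fit(load('wrist'),'base',[592.7,162.4,7.5],10,6,70,112))"
```

```text
t 21.0833 [431.67 200.09  40.4 ] yaw 7.84 F [ 0.29  0.34 -3.48] w 44.3 104.7
held top z 97.06013519398321
held (array([431.03, 200.86,   8.  ]), np.float64(0.083), 11852)
rail 3955 z 34.6 x [-74.4 -49.3 -43.6 -38.  -37.5] y [-31.9 -28.6  -2.2  23.9  26.6]
plate 1474 z 53.2 x [-84.9 -84.5 -81.5 -78.4 -78.2] y [-19.8 -17.9  -0.7  16.8  18.4]
base 3185 z 9.4 x [-97.4 -96.8 -89.9 -57.1 -51.4] y [-37.5 -27.5  10.8  41.3  42.2]
rail centre x(y) [-43.3 -43.4 -43.3 -43.4 -43.4 -43.6 -43.5 -43.3 -43.4 -43.4 -43.3] dyaw 0.09
held in jig [-155.27   59.23] yaw rel 0.5 underside 63.7
(array([593.14, 161.39,   7.11]), np.float64(0.032), 22431)
```

carry_out --commands '[[[0,40,0],[0,0,0.5],0.35],[[0,80,0],[0,0,0.5],0.35],[[30,115,0],[0,0,0.5],0.35],[[65,125,0],[0,0,0.5],0.35],[[95,125,0],[0,0,0.5],0.35],[[115.5,125,10],[0,0,0.5],0.35],[[115.5,125,23],[0,0,0.5],0.35],[[115.5,125,23],[0,0,0.5],0.35],[[115.5,125,23],[0,0,0.5],0.35],[[115.5,125,23],[0,0,0.5],0.35],[[115.5,125,23],[0,0,0.5],0.35]]'

```text
clock: 22.05
tool_pos: [0.5627, 0.0919, 0.0179]
orientation: [0.0, 0.998, 0.063, 0.0]
force: [0.7, -0.0, -4.1]
gripper_width: 0.044
finger_force: 104.6
```

```bash
python3 m.py v 7.5 592.7 162.4 7.5; python3 -c "
from h import *
print(fit(load('wrist'),'base',[592.7,162.4,7.5],10,6,70,112))"
```

```text
t 22.05 [562.73  91.91  17.9 ] yaw 7.26 F [ 0.68 -0.04 -4.09] w 44.0 104.6
held top z 74.66676350079975
held (array([562.09,  92.73,   7.53]), np.float64(0.084), 11835)
rail 4562 z 34.6 x [-49.  -47.7 -37.7 -29.2 -28.5] y [-31.5 -27.7  -1.7  23.4  26.3]
die 12496 z 58.1 x [12.9 14.8 30.5 47.6 48.7] y [-27.7 -27.   -2.5  21.4  23.4]
rail centre x(y) [-37.4 -38.7 -38.6 -38.5 -38.7 -38.6 -38.6 -38.6 -38.6 -38.4 -38.6] dyaw 0.63
held in jig [-39.44 -65.08] yaw rel 0.03 underside 41.3
(array([613.1 , 163.1 ,   7.29]), np.float64(0.153), 57951)
```

carry_out --commands '[[[0.8,0,8],[0,0,0],0.35],[[0.8,0,14.5],[0,0,0],0.35],[[0.8,0,14.5],[0,0,0],0.35],[[0.8,0,14.5],[0,0,0],0.35],[[0.8,0,14.5],[0,0,0],0.35],[[0.8,-4,14.5],[0,0,0],0.35],[[0.8,-8,14.5],[0,0,0],0.35],[[0.8,-10,14.5],[0,0,0],0.35],[[0.8,-12,14.5],[0,0,0],0.35],[[0.8,-14,14.5],[0,0,0],0.35],[[0.8,-16,14.5],[0,0,0],0.35],[[0.8,-18,14.5],[0,0,0],0.35],[[0.8,-18,14.5],[0,0,0],0.35]]'

```text
clock: 23.18
tool_pos: [0.5615, 0.1102, 0.0028]
orientation: [-0.0, 0.998, 0.063, 0.0]
force: [0.2, 0.1, -4.5]
gripper_width: 0.0443
finger_force: 104.7
```

```bash
python3 m.py v 7.5 592.7 162.4 7.5 | grep held
```

```text
held top z 59.591083903925714
held (array([560.92, 110.95,   7.52]), np.float64(0.084), 11833)
held in jig [-38.22 -46.86] yaw rel 0.02 underside 26.2
```

carry_out --commands '[[[-0.3,-2.5,0],[0,0,0],0.35],[[-0.3,-5,0],[0,0,0],0.35],[[-0.3,-7.5,0],[0,0,0],0.35],[[-0.3,-10,0],[0,0,0],0.35],[[-0.3,-12,0],[0,0,0],0.35],[[-0.3,-12,0],[0,0,0],0.35]]'

```text
clock: 23.73
tool_pos: [0.5597, 0.1221, 0.0028]
orientation: [-0.0, 0.998, 0.063, -0.0]
force: [-0.4, 0.2, -4.1]
gripper_width: 0.0441
finger_force: 104.7
```

carry_out --commands '[[[0,-2.5,0],[0,0,0],0.35],[[0,-5,0],[0,0,0],0.35],[[0,-7.5,0],[0,0,0],0.35],[[0,-10,0],[0,0,0],0.35],[[0,-12,0],[0,0,0],0.35],[[0,-12,0],[0,0,0],0.35]]'

```text
clock: 24.23
tool_pos: [0.5582, 0.134, 0.0028]
orientation: [-0.0, 0.998, 0.063, -0.0]
force: [0.2, -0.4, -3.8]
gripper_width: 0.044
finger_force: 104.7
```

carry_out --commands '[[[0,-2.5,0],[0,0,0],0.35],[[0,-5,0],[0,0,0],0.35],[[0,-7.5,0],[0,0,0],0.35],[[0,-10,0],[0,0,0],0.35],[[0,-13,0],[0,0,0],0.35],[[0,-16,0],[0,0,0],0.35],[[0,-18,0],[0,0,0],0.35],[[0,-18,0],[0,0,0],0.35],[[0,-18,0],[0,0,0],0.35]]'

```text
clock: 24.98
tool_pos: [0.5559, 0.1526, 0.0027]
orientation: [-0.001, 0.998, 0.063, 0.0]
force: [0.8, 4.0, -1.3]
gripper_width: 0.0443
finger_force: 105.0
```

```bash
python3 m.py v 7.5 592.7 162.4 7.5 | grep held
```

```text
held top z 59.501446193427974
held (array([555.27, 153.37,   7.33]), np.float64(0.083), 11824)
held in jig [-38.29  -4.07] yaw rel -0.17 underside 26.1
```

carry_out --commands '[[[0,-1,0],[0,0,0],0.35],[[0,-2,0],[0,0,0],0.35],[[0,-3,0],[0,0,0],0.35],[[0,-3.5,0],[0,0,0],0.35],[[0,-3.5,0],[0,0,0],0.35]]'

```text
clock: 25.45
tool_pos: [0.5552, 0.1546, 0.0024]
orientation: [0.0, 0.998, 0.063, -0.0]
force: [0.3, -0.1, -5.3]
gripper_width: 0.0443
finger_force: 104.9
```

carry_out --commands '[[[0,-0.7,0],[0,0,0],0.35],[[0,-1.4,0],[0,0,0],0.35],[[0,-2,0],[0,0,0],0.35],[[0,-2,0],[0,0,0],0.35]]'

```text
clock: 25.78
tool_pos: [0.5551, 0.1554, 0.0026]
orientation: [0.001, 0.998, 0.063, -0.0]
force: [0.9, -4.9, -4.6]
gripper_width: 0.0445
finger_force: 104.9
```

```bash
python3 m.py v 7.5 592.7 162.4 7.5 | grep held
```

```text
held top z 59.344280612601054
held (array([554.58, 156.39,   7.24]), np.float64(0.083), 11837)
held in jig [-38.58  -0.98] yaw rel -0.26 underside 25.9
```

carry_out --commands '[[[0,-1,0],[0,0,0],0.35],[[0,-2,0],[0,0,0],0.35],[[0,-3,0],[0,0,0],0.35],[[0,-3,0],[0,0,0],0.35],[[0,-3,0],[0,0,0],0.35]]'

```text
clock: 26.25
tool_pos: [0.5551, 0.1556, 0.0027]
orientation: [0.003, 0.998, 0.063, -0.001]
force: [0.6, -15.8, -4.2]
gripper_width: 0.0444
finger_force: 105.1
```

carry_out --commands '[[[0,1.5,0],[0,0,0],0.35],[[0,3,0],[0,0,0],0.35],[[0,4,0],[0,0,0],0.35],[[0,4,0],[0,0,0],0.6],[[0,4,0],[0,0,0],0.7],[[0,4,0],[0,0,0],0.7],[[0,4,-25],[0,0,0],0.7],[[0,4,-55],[0,0,0],0.6],[[0,4,-70],[0,0,0],0],[[-30,4,-70],[0,0,0],0],[[-60,4,-70],[0,0,0],0],[[-76,4,-70],[0,0,0],0],[[-76,4,-70],[0,0,0],0],[[-76,4,-70],[0,0,0],0],[[-76,4,-70],[0,0,0],0]]'

```text
clock: 27.5
tool_pos: [0.4817, 0.1466, 0.0735]
orientation: [-0.0, 0.998, 0.063, 0.001]
force: [0.5, -0.2, 0.2]
gripper_width: -0.0001
finger_force: 0.0
```

```bash
python3 q.py v 592.7 162.4 7.5 -39.5
```

```text
t 27.5 [481.67 146.59  73.54] yaw 7.23 F [ 0.53 -0.22  0.19] w -0.1 0.0
punch (array([553.41, 156.17,   7.41]), np.float64(0.031), 6921) in jig [-39.77  -1.05] yaw -0.08999999999999986
top z 58.63
plate x 825 [-84.1 -81.  -78.1]
die front 0 
tcp in jig [-112.1   -1.3]
finger lowest 22295 [108.8 112.3 117.5] [-93.67304619  23.70339627]
```

carry_out --commands '[[[-4,0,25],[0,0,0],0],[[-4,0,50],[0,0,0],0],[[-4,0,69],[0,0,0],0],[[-4,0,69],[0,0,0],0],[[-4,0,69],[0,0,0],0],[[0,0,69],[0,0,0],0],[[4,0,69],[0,0,0],0],[[8,0,69],[0,0,0],0],[[12,0,69],[0,0,0],0],[[15,0,69],[0,0,0],0],[[18,0,69],[0,0,0],0],[[21,0,69],[0,0,0],0],[[24,0,69],[0,0,0],0],[[27,0,69],[0,0,0],0],[[30,0,69],[0,0,0],0],[[33,0,69],[0,0,0],0],[[36,0,69],[0,0,0],0],[[36,0,69],[0,0,0],0],[[36,0,69],[0,0,0],0]]'

```text
clock: 29.13
tool_pos: [0.5143, 0.1507, 0.0036]
orientation: [0.0, 0.998, 0.063, -0.001]
force: [-5.5, -1.0, 3.1]
gripper_width: -0.0004
finger_force: 2.5
```

```bash
cat > d.py <<'E'
from h import *
import sys
jx,jy,ja=map(float,sys.argv[1:4])
state(); s=snap('wrist');W=cloud(s)*1000;A=np.deg2rad(ja);C=np.array([[np.cos(A),-np.sin(A)],[np.sin(A),np.cos(A)]]);L=(W[...,:2]-[jx,jy])@C;z=W[...,2]
tp=(r.read_state()['tool_pos'][:2]*1000-[jx,jy])@C; px=tp[0]+56.5
m=(z>55)&(z<62)&(L[...,0]>px-22)&(L[...,0]<px+10)&(abs(L[...,1]+1)<18); print('punch back',np.percentile(L[m][:,0],[.5,2]).round(1),'expected centre',px.round(1))
for y in (-22,-18,18,20):
    m=(z>55)&(z<62)&(abs(L[...,1]-y)<2)&(L[...,0]>px+17); print(y,np.percentile(L[m][:,0],[2,5]).round(1) if m.sum()>9 else m.sum(),end=' ')
E
python3 d.py 592.7 162.4 7.5
```

```text
t 29.1333 [514.32 150.7    3.56] yaw 7.23 F [-5.47 -0.95  3.12] w -0.4 2.5
punch back [-38.2 -37.8] expected centre -22.7
-22 [12.1 12.4] -18 [12.1 12.3] 18 [12.2 12.5] 20 [12.3 12.5]
```

carry_out --commands '[[[2.5,0,0],[0,0,0],0],[[5,0,0],[0,0,0],0],[[7.5,0,0],[0,0,0],0],[[10,0,0],[0,0,0],0],[[12,0,0],[0,0,0],0],[[13,0,0],[0,0,0],0],[[13,0,0],[0,0,0],0],[[13,0,0],[0,0,0],0]]'

```text
clock: 29.85
tool_pos: [0.5273, 0.1524, 0.0035]
orientation: [0.0, 0.998, 0.063, -0.001]
force: [-4.3, -1.1, 2.7]
gripper_width: -0.0002
finger_force: 2.5
```

carry_out --commands '[[[0.4,0,0],[0,0,0],0],[[0.8,0,0],[0,0,0],0],[[1.2,0,0],[0,0,0],0],[[1.2,0,0],[0,0,0],0]]'

```text
clock: 30.18
tool_pos: [0.5283, 0.1525, 0.0035]
orientation: [0.0, 0.998, 0.063, -0.001]
force: [-5.4, -1.0, 3.3]
gripper_width: 0.0002
finger_force: 2.9
```

carry_out --commands '[[[0.4,0,0],[0,0,0],0],[[0.8,0,0],[0,0,0],0],[[1.0,0,0],[0,0,0],0],[[1.0,0,0],[0,0,0],0]]'

```text
clock: 30.52
tool_pos: [0.5293, 0.1526, 0.0035]
orientation: [0.0, 0.998, 0.063, -0.001]
force: [-5.9, -1.2, 3.0]
gripper_width: -0.0001
finger_force: 2.9
```

carry_out --commands '[[[0.4,0,0],[0,0,0],0],[[0.8,0,0],[0,0,0],0],[[0.8,0,0],[0,0,0],0]]'

```text
clock: 30.77
tool_pos: [0.5301, 0.1527, 0.0035]
orientation: [0.0, 0.998, 0.063, -0.001]
force: [-5.8, -1.5, 3.5]
gripper_width: -0.0
finger_force: 2.9
```

carry_out --commands '[[[0.4,0,0],[0,0,0],0],[[0.8,0,0],[0,0,0],0],[[0.8,0,0],[0,0,0],0]]'

```text
clock: 31.02
tool_pos: [0.5309, 0.1528, 0.0035]
orientation: [0.0, 0.998, 0.063, -0.001]
force: [-5.6, -0.3, 3.1]
gripper_width: -0.0001
finger_force: 2.9
```

```bash
python3 d.py 592.7 162.4 7.5
```

```text
t 31.0167 [530.87 152.82   3.53] yaw 7.23 F [-5.63 -0.3   3.12] w -0.1 2.9
punch back [-21.6 -21. ] expected centre -6.0
-22 [12.5 13.4] -18 [12.5 13.4] 18 [12.7 13.5] 20 [12.7 13.6]
```

carry_out --commands '[[[0.4,0,0],[0,0,0],0],[[0.8,0,0],[0,0,0],0],[[0.8,0,0],[0,0,0],0]]'

```text
clock: 31.32
tool_pos: [0.5317, 0.1529, 0.0035]
orientation: [0.0, 0.998, 0.063, -0.001]
force: [-5.9, -0.5, 3.3]
gripper_width: 0.0003
finger_force: 2.9
```

carry_out --commands '[[[0.4,0,0],[0,0,0],0],[[0.8,0,0],[0,0,0],0],[[0.8,0,0],[0,0,0],0]]'

```text
clock: 31.57
tool_pos: [0.5321, 0.153, 0.0035]
orientation: [0.0, 0.998, 0.063, -0.002]
force: [-6.3, -1.7, 4.9]
gripper_width: 0.0
finger_force: 3.4
```

carry_out --commands '[[[0.4,0,0],[0,0,0],0],[[0.7,0,0],[0,0,0],0],[[0.7,0,0],[0,0,0],0]]'

```text
clock: 31.82
tool_pos: [0.5324, 0.153, 0.0035]
orientation: [0.0, 0.998, 0.063, -0.002]
force: [-8.0, -1.5, 5.0]
gripper_width: 0.0
finger_force: 4.0
```

carry_out --commands '[[[0.4,0,0],[0,0,0],0],[[0.7,0,0],[0,0,0],0],[[0.7,0,0],[0,0,0],0]]'

```text
clock: 32.07
tool_pos: [0.533, 0.1531, 0.0035]
orientation: [0.0, 0.998, 0.063, -0.002]
force: [-8.4, -1.6, 5.3]
gripper_width: -0.0
finger_force: 4.1
```

Contact has been felt (5.7 → 8.4 N). One more millimetre beds it.

carry_out --commands '[[[0.4,0,0],[0,0,0],0],[[0.8,0,0],[0,0,0],0],[[1.1,0,0],[0,0,0],0],[[1.1,0,0],[0,0,0],0]]'

```text
clock: 32.4
tool_pos: [0.5339, 0.1532, 0.0035]
orientation: [0.0, 0.998, 0.063, -0.002]
force: [-8.3, -0.9, 6.4]
gripper_width: 0.0001
finger_force: 4.4
```

```bash
python3 d.py 592.7 162.4 7.5
```

```text
t 32.4 [533.86 153.22   3.5 ] yaw 7.24 F [-8.33 -0.87  6.36] w 0.1 4.4
punch back [-18.8 -18.3] expected centre -3.0
-22 [14.4 15.3] -18 [14.5 15.3] 18 [14.6 15.5] 20 [14.6 15.5]
```

carry_out --commands '[[[-10,0,0],[0,0,0],0],[[-25,0,0],[0,0,0],0],[[-40,0,-20],[0,0,0],0],[[-40,0,-60],[0,0,0],0],[[-60,0,-90],[0,0,0],0],[[-75,0,-100],[0,0,0],0],[[-75,0,-100],[0,0,0],0],[[-75,0,-100],[0,0,0],0],[[-75,0,-100],[0,0,0],0]]'

```text
clock: 33.2
tool_pos: [0.4628, 0.144, 0.1034]
orientation: [-0.0, 0.998, 0.063, 0.0]
force: [-0.7, -0.1, -0.7]
gripper_width: 0.0003
finger_force: 0.0
```

Run:
```python
from h import *
state(); s=snap('top'); W=cloud(s)*1000
for n,jx,jy,ja in (('round',595,-184.5,9.8),('v',592.7,162.4,7.5)):
    A=np.deg2rad(ja);C=np.array([[np.cos(A),-np.sin(A)],[np.sin(A),np.cos(A)]]);L=(W[...,:2]-[jx,jy])@C;z=W[...,2]
    m=(z>55)&(z<64)&(L[...,0]>-30)&(L[...,0]<60)&(abs(L[...,1])<28);print(n,m.sum(),L[m].min(0).round(1),L[m].max(0).round(1),np.median(z[m]).round(1))
f=s['frame'][110:250,170:400,::-1]; cv2.imwrite('pics/end.png',cv2.resize(f,(800,487),interpolation=cv2.INTER_CUBIC))
```

```text
t 33.2 [462.8  144.   103.39] yaw 7.21 F [-0.7  -0.07 -0.7 ] w 0.3 0.0
round 534 [-10.  -26.5] [58.5 25.5] 59.4
v 471 [-21.3 -27.9] [47.6 23.6] 59.4
```

View pics/end.png

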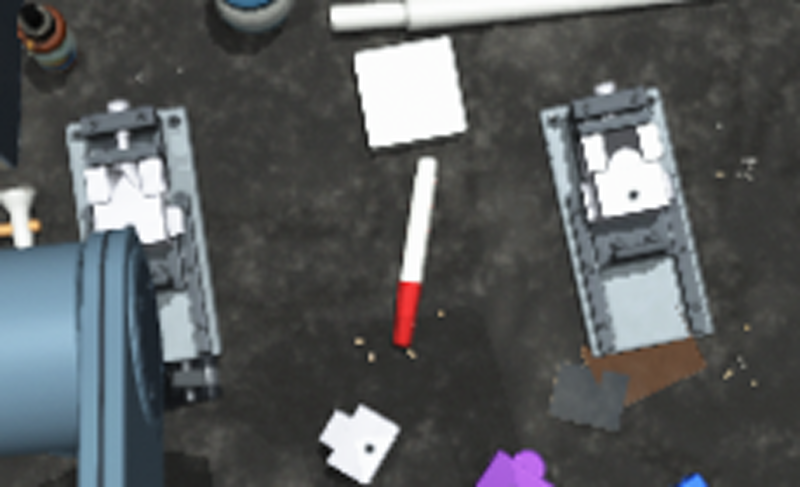

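Both punches are bedded in their dies: V at (125,205) and round at (628,185). The square punch lies untouched at (360,443). I hand the job in.

```bash
python3 -c "
from cell import order
print(order.close_job())"
```

```text
the job is handed in; nothing more can be done
None
```

Both punches are home on their rails with the noses bedded and resting on the sprung dies (contact felt at about 2 to 3 N), and the job is handed in at about 33 s; no verdict was returned, and I couldn't read the detents directly.

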